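# Check gear drives for free play, centre and cover the sound ones

## Task

Check every gear drive on the bench for play: wiggle its lever to both ends of its free play, so that the trailing pointers mark them, stopping where the stiff shaft resists so that neither shaft nor drive is shoved round, and leave the lever midway between the pointers. A drive with less than 35 degrees of play in all is sound: turn its turnbutton out of the way, seat a clear dust hood squarely over it and turn the turnbutton fully back over the hood's tab; a drive with more play is worn and stays uncovered, marked by its turnbutton turned fully open. Leave any spare hood standing upright on the bench, clear of the drives, and don't disturb the bottles and the jar.

Things in the scene. Friction and masses are not known exactly. Their poses are not given: they have to be found in the camera images.
- drive_a: heavy gear drive (7 kg, stays put; all look alike): steel base plate 10 mm thick, x -83..55, y -55..112 mm; grey housing 70x70, top at 36 mm, with shaft and hand lever on top (lever points roughly to -x); turnbutton at +y, its pivot at x -17, y 81 mm. Origin: on the bench below the shaft axis; z up; x, y along the plate. A seated hood's origin lies at (-17, 0, 10) mm here
- drive_a_lever (a joint): lever angle on the geared shaft, rad, grows counterclockwise from above. Moves easily (1 N at the knob) within its free play; at either end it meets the stiff shaft (18 N), which a hard push drags round. 0 is not the middle; play differs per drive; stays where left. Black upright knob, diameter 16 mm, 47 to 83 mm up, 60 mm from the axis; bar below it 14 wide, at 41 to 48 mm
- drive_a_index (a point): where the knob's centre would be (65 mm up, 60 mm from the axis) if the lever joint read 0: turn it about the drive's axis by the lever's reading to get the knob. It moves only if the stiff shaft is dragged round
- drive_a_cw (a joint): thin brass trailing pointer on the clockwise side of the lever, same scale as the lever  the lever pushes it ahead when going clockwise and leaves it behind, so it marks the farthest clockwise lever reading so far; starts close beside the lever
- drive_a_ccw (a joint): thin brass trailing pointer on the counterclockwise side of the lever, same scale as the lever  the lever pushes it ahead when going counterclockwise and leaves it behind, so it marks the farthest counterclockwise lever reading so far; starts close beside the lever
- drive_a_turnbutton (a joint): turnbutton, shut or nearly so at the start: 0 open (bar along the drive's x, thumb peg towards -x), 1.57 closed (peg towards the drive's +y, bar over the hood's tab; end stop); grows clockwise seen from above; stays where left, 3 N at the peg. Peg: upright, 13 mm diameter, 27 to 77 mm up, 24 mm from the pivot
- drive_b: heavy gear drive (7 kg, stays put; all look alike): steel base plate 10 mm thick, x -83..55, y -55..112 mm; grey housing 70x70, top at 36 mm, with shaft and hand lever on top (lever points roughly to -x); turnbutton at +y, its pivot at x -17, y 81 mm. Origin: on the bench below the shaft axis; z up; x, y along the plate. A seated hood's origin lies at (-17, 0, 10) mm here
- drive_b_lever (a joint): lever angle on the geared shaft, rad, grows counterclockwise from above. Moves easily (1 N at the knob) within its free play; at either end it meets the stiff shaft (18 N), which a hard push drags round. 0 is not the middle; play differs per drive; stays where left. Black upright knob, diameter 16 mm, 47 to 83 mm up, 60 mm from the axis; bar below it 14 wide, at 41 to 48 mm
- drive_b_index (a point): where the knob's centre would be (65 mm up, 60 mm from the axis) if the lever joint read 0: turn it about the drive's axis by the lever's reading to get the knob. It moves only if the stiff shaft is dragged round
- drive_b_cw (a joint): thin brass trailing pointer on the clockwise side of the lever, same scale as the lever  the lever pushes it ahead when going clockwise and leaves it behind, so it marks the farthest clockwise lever reading so far; starts close beside the lever
- drive_b_ccw (a joint): thin brass trailing pointer on the counterclockwise side of the lever, same scale as the lever  the lever pushes it ahead when going counterclockwise and leaves it behind, so it marks the farthest counterclockwise lever reading so far; starts close beside the lever
- drive_b_turnbutton (a joint): turnbutton, shut or nearly so at the start: 0 open (bar along the drive's x, thumb peg towards -x), 1.57 closed (peg towards the drive's +y, bar over the hood's tab; end stop); grows clockwise seen from above; stays where left, 3 N at the peg. Peg: upright, 13 mm diameter, 27 to 77 mm up, 24 mm from the pivot
- drive_c: heavy gear drive (7 kg, stays put; all look alike): steel base plate 10 mm thick, x -83..55, y -55..112 mm; grey housing 70x70, top at 36 mm, with shaft and hand lever on top (lever points roughly to -x); turnbutton at +y, its pivot at x -17, y 81 mm. Origin: on the bench below the shaft axis; z up; x, y along the plate. A seated hood's origin lies at (-17, 0, 10) mm here
- drive_c_lever (a joint): lever angle on the geared shaft, rad, grows counterclockwise from above. Moves easily (1 N at the knob) within its free play; at either end it meets the stiff shaft (18 N), which a hard push drags round. 0 is not the middle; play differs per drive; stays where left. Black upright knob, diameter 16 mm, 47 to 83 mm up, 60 mm from the axis; bar below it 14 wide, at 41 to 48 mm
- drive_c_index (a point): where the knob's centre would be (65 mm up, 60 mm from the axis) if the lever joint read 0: turn it about the drive's axis by the lever's reading to get the knob. It moves only if the stiff shaft is dragged round
- drive_c_cw (a joint): thin brass trailing pointer on the clockwise side of the lever, same scale as the lever  the lever pushes it ahead when going clockwise and leaves it behind, so it marks the farthest clockwise lever reading so far; starts close beside the lever
- drive_c_ccw (a joint): thin brass trailing pointer on the counterclockwise side of the lever, same scale as the lever  the lever pushes it ahead when going counterclockwise and leaves it behind, so it marks the farthest counterclockwise lever reading so far; starts close beside the lever
- drive_c_turnbutton (a joint): turnbutton, shut or nearly so at the start: 0 open (bar along the drive's x, thumb peg towards -x), 1.57 closed (peg towards the drive's +y, bar over the hood's tab; end stop); grows clockwise seen from above; stays where left, 3 N at the peg. Peg: upright, 13 mm diameter, 27 to 77 mm up, 24 mm from the pivot
- hood_1: loose clear dust hood, open below, 124 (x) x 90 (y) x 84 mm, walls 3 mm, 0.22 kg; a tab (50 wide, 20 out, 6 mm thick) at the lower rim of each long side; on top along x a grey grip bar 64 long, 14 wide, from 84 to 120 mm up (hold it across the 14 mm). Fits any drive either way round, long side along the drive's x, with 7 mm play. Origin: centre of underside
- hood_2: loose clear dust hood, open below, 124 (x) x 90 (y) x 84 mm, walls 3 mm, 0.22 kg; a tab (50 wide, 20 out, 6 mm thick) at the lower rim of each long side; on top along x a grey grip bar 64 long, 14 wide, from 84 to 120 mm up (hold it across the 14 mm). Fits any drive either way round, long side along the drive's x, with 7 mm play. Origin: centre of underside
- bottle_amber: bystander: brown reagent bottle, 50 mm wide, 98 mm tall; leave alone
- bottle_white: bystander: white reagent bottle with green cap, 42 mm wide, 99 mm tall; leave alone
- jar: bystander: low white jar, 71 mm wide, 28 mm tall; leave alone
Mind the look-alikes: they are no part of the job. Leave any purple look-alike of the hood_1 alone.

How it is judged:
By the outcome, as a careful person would: the job done as asked, in the order asked, and still so for the second after the job is handed in, with the robot touching nothing.
Of drive_a, drive_b, drive_c only 2 to 3 are there at a start; the rules pass over those that are not, and their reading is None.
At some moment in a run one of hood_1, hood_2 may be knocked a few centimetres aside while the robot is not near it.
Once in a run the grip may slacken for a moment while it holds something.
It also fails if it takes over 210 s, if anything falls off the work surface, if the arm or the gripper's body presses on something with over 40 N, if the wrist force passes 120 N, or if a joint passes its speed limit or range.

## Robot

A 6-joint arm with a two-finger parallel gripper is mounted at the origin on a cart in front of the work surface, level with it; the furniture and walls round the work are solid. World frame = base frame: x ahead of the robot, y to its left, z up, the work surface at z = 0. Lengths are in m, angles in rad, forces in N, time in s.
With the tool pointing down it reaches from about 0.25 to 0.725 m from the base axis. Payload 4 kg.
Tool frame: the origin (TCP) lies midway between the tips of the shut fingers; the grasp point (between the pads) lies 19 mm behind it; z points along the fingers, y is the line along which they close (so a half turn about z gives the same grasp; the last joint's range is limited). The gripper opens to 85 mm and grips with 20 to 120 N. Pads are 22 mm wide; open, the fingers measure 114 mm over their backs; the gripper's body (76 mm by 85 mm) begins 54 mm behind the grasp point. The pads swing forward as they close: fully open they stand 13 mm farther back than shut.
Start: joints at [-1.296, 0.241, 0.005, 1.335, 0, 1.571], TCP at [0.136, -0.481, 0.231] pointing down, gripper open.
Joint ranges: [-2.72, 2.72], [-1.05, 1.87], [-1.09, 1.28], [-1.99, 2.15], [-1.42, 1.44], [-3.14, 3.14]. Speed limits (rad/s): [2.79, 2.79, 3.14, 3.14, 3.14, 3.14].

## Interface

Orientations are given as a unit quaternion [x, y, z, w].
In Python, from workcell import bot gives the robot as it stands. The module is installed in compiled form; this text tells all that it offers.
- The arm moves only by the tool drive_tool, never from a script. Its arguments are lists of equal length, an entry for each row: "slide": the shift along the tool's x, y, z scaled (see below), a list of three; "rotation": the turn, a rotation vector about the tool's x, y, z scaled (see below), a list of three. A call has exactly 8 rows; each row is the pose to reach, as a shift and turn from the pose commanded when the call began, along the tool's axes at that moment; what a row does not reach only later rows make up. The controller multiplies each number of a shift by 250 mm and each number of a turn by 0.5 rad. A row lasts 1/8 s, in which the tool goes at most 62.5 mm and 10.7 degrees, less where a joint would pass 70% of its speed; a pose out of reach is approached as far as the arm can. A call with a number of a shift or a turn outside -1 to 1 is refused whole. A call with a gripper value outside its range is refused whole. "gripper" is the opening, from 0 (shut) to 1 (fully open), set as the call begins (left out, the last holds). The fingers move at their own pace and stop on an object; the grip force is fixed at half the most. Time passes only in rows, so rows that repeat a pose let the fingers close, or fill a call up. It gives the time, the measured TCP pose, the force, the opening and the grip force at its end, in the units of the state.
- bot.get_obs(): the state, without advancing time (a new reading comes with each control period).
- bot.camera(name): name is "scene" or "top" or "wrist"; returns a dict with "image" (384x512x3 uint8, red, green, blue), "z_map" (384x512 float32, m along the optical axis (not along the pixel's ray), 0 where there is no reading), "camera_matrix" (3x3 intrinsics, pixels), "xyz" and "orientation" of the camera in the world. Camera axes: x right, y up, looking along -z (the intrinsics and any distortion apply to the point x, -y, -z); pixel columns grow to the right and rows downward; lengths in m; the calibration is good to about 2 mm. A picture is of the moment at which its call begins.
- bot.job_done(): hands the job in; it is judged then, once.
The state is a dict: "clock": time; "joint_pos": joint angles; "joint_vel": joint speeds; "tau": joint torques, N m; "eef_pos": TCP position; "tool_rot": TCP orientation; "ft_force": force on the tool from outside, world axes, zero at the start; "ft_torque": the same for the moment, N m; "grip_width": finger opening in m; "grasp_force": force on a finger pad.
Only numpy, scipy, OpenCV 4.12 (cv2) and the standard library are available. Lean on these libraries where they do the work, as an engineer would, in place of code of your own. Each camera call takes 0.05 s, during which the arm holds its last target. There are 200 camera calls.

## Working session

There is one attempt and no reset: what is moved stays moved. The work goes in short steps, Python scripts to look and compute and a tool call to move; the robot and the scene stay as the last step left them, time stands still between calls to the robot, and variables do not carry over. Pictures are saved under pics/ and viewed, at most 14 in all, crops included, and the job is handed in when it is done.

Besides the shell and the picture viewer there is one more tool, called after ">>>" as name(argument=value, ...), one argument or row to a line, values as JSON. drive_tool: Moves the arm, as the interface text tells. Shifts and turns lie within -1 to 1; 1 stands for 250 mm of shift or 0.5 rad of turn. Its arguments: {"type":"object","properties":{"slide":{"type":"array","items":{"type":"array","items":{"type":"number"}}},"rotation":{"type":"array","items":{"type":"array","items":{"type":"number"}}},"gripper":{"type":"number"}},"required":["slide","rotation"]}

```bash
mkdir -p pics; cat > h.py <<'E'
import numpy as np, cv2
from scipy.spatial.transform import Rotation as R
from workcell import bot
def cam(n):
    c=bot.camera(n); return c
def world(c,u=None,v=None):
    K=np.array(c["camera_matrix"]); z=c["z_map"]
    V,U=np.mgrid[:384,:512]
    p=np.stack([(U-K[0,2])/K[0,0]*z,-(V-K[1,2])/K[1,1]*z,-z],-1)
    return p@R.from_quat(c["orientation"]).as_matrix().T+np.array(c["xyz"])
def save(c,name,crop=None,s=1.5):
    im=c["image"][:,:,::-1]
    if crop: x0,y0,x1,y1=crop; im=im[y0:y1,x0:x1]
    cv2.imwrite("pics/"+name+".png",cv2.resize(im,None,fx=s,fy=s,interpolation=cv2.INTER_CUBIC))
E
python3 - <<'E'
from h import *
o=bot.get_obs();print(o)
for n in("top","scene"):
    c=cam(n);save(c,n+"0");np.savez(n+"0.npz",**c)
    print(n,c["camera_matrix"],c["xyz"],c["orientation"])
E
```

```text
{'clock': 0.0, 'joint_pos': array([-1.29600368e+00,  2.41422082e-01,  3.73762121e-03,  1.33519264e+00,
        7.19570754e-07,  1.57081580e+00]), 'joint_vel': array([ 0.00023996,  0.00095807, -0.00053099,  0.00097691, -0.00079998,
        0.00030798]), 'tau': array([ 7.64341657e-04, -3.72315896e+01,  2.52409708e+01,  1.68558763e-02,
       -3.60742604e-05,  5.71373178e-06]), 'eef_pos': array([ 0.13550484, -0.48064105,  0.23041352]), 'tool_rot': array([ 9.90576762e-01,  1.36954720e-01, -1.42149913e-04, -1.03063203e-03]), 'ft_force': array([ 0.26433151, -0.40409908,  0.84196669]), 'ft_torque': array([ 0.04867628, -0.02644593,  0.00755647]), 'grasp_force': 0.0, 'grip_width': 0.08535310577786426}
top [[458.50189079   0.         253.42210683]
 [  0.         458.50189079 190.67400143]
 [  0.           0.           1.        ]] [-0.05695975 -0.12309468  1.88983418] [ 0.12189092 -0.11583262 -0.68368207  0.71014381]
scene [[426.9814706    0.         252.77041448]
 [  0.         426.9814706  188.08990855]
 [  0.           0.           1.        ]] [1.5075806  1.02366324 0.89965106] [0.16321256 0.47244623 0.8124563  0.30011829]
```

View pics/top0.png

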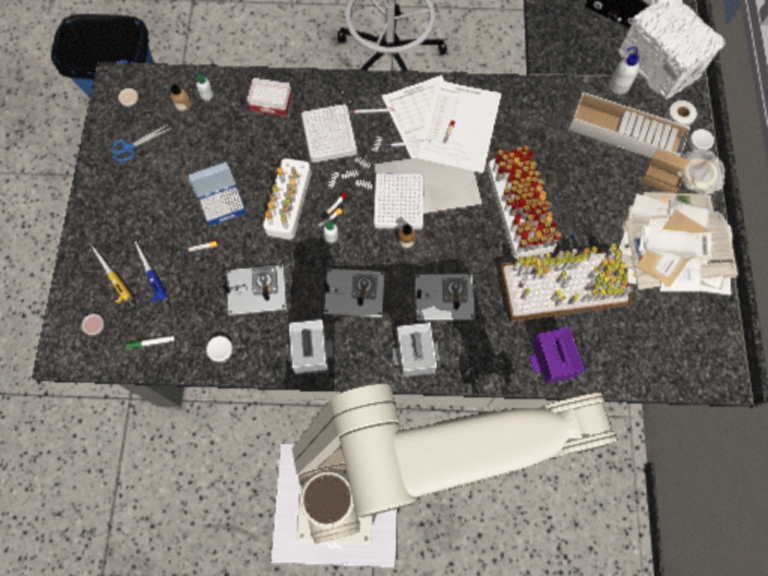

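View pics/scene0.png

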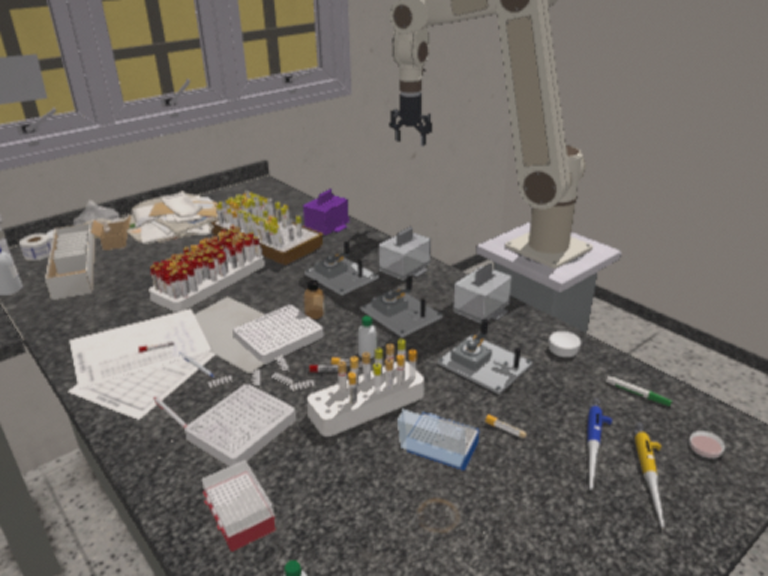

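Top view (pixels in the enlarged image): three drives, at (257,290), (355,292) and (445,296). The clear hoods are at (308,346) and (417,348). The purple look-alike is at (557,354), left alone. Next I'll measure the drives and hoods by depth.

```bash
python3 - <<'E'
from h import *
c=dict(np.load("top0.npz"));P=world(c)
m0=(P[...,2]>0.006)&(P[...,2]<0.2)
reg={'d1':(222,255,292,320),'d2':(320,258,390,320),'d3':(410,262,478,322),'h1':(285,315,330,375),'h2':(392,318,440,378),'pur':(525,320,590,385)}
for k,(a,b,e,d) in reg.items():
    s=np.s_[int(b/1.5):int(d/1.5),int(a/1.5):int(e/1.5)]
    q=P[s].reshape(-1,3)
    print(k)
    for lo,hi in((.006,.016),(.028,.042),(.05,.09),(.078,.09),(.1,.13)):
        w=q[(q[:,2]>lo)&(q[:,2]<hi)]
        if len(w)>3:
            r=cv2.minAreaRect((w[:,:2]*1000).astype(np.float32))
            print(lo,len(w),w.mean(0).round(3),np.round(r[0],0),np.round(r[1],0),round(r[2],1))
E
```

```text
d1
0.006 598 [0.576 0.27  0.01 ] [592. 268.] [197. 199.] 4.1
0.028 179 [0.599 0.245 0.035] [596. 274.] [ 72. 138.] 6.0
0.05 64 [0.568 0.258 0.065] [582. 275.] [134.  72.] 77.1
0.078 13 [0.543 0.232 0.082] [557. 278.] [131.  14.] 73.0
d2
0.006 592 [ 0.581 -0.012  0.01 ] [596. -18.] [185. 201.] 2.0
0.028 193 [ 0.595 -0.041  0.034] [582. -24.] [ 92. 145.] 34.7
0.05 57 [ 0.57  -0.021  0.063] [594.  -3.] [117.  99.] 72.0
0.078 13 [ 0.55  -0.008  0.082] [559.   8.] [117.  13.] 64.5
d3
0.006 587 [ 0.577 -0.271  0.01 ] [ 599. -275.] [180. 192.] 1.4
0.028 166 [ 0.593 -0.301  0.035] [ 594. -271.] [ 71. 142.] 1.3
0.05 59 [ 0.567 -0.286  0.064] [ 569. -257.] [118.  80.] 88.6
0.078 10 [ 0.539 -0.296  0.083] [ 551. -257.] [118.  10.] 73.5
h1
0.006 87 [0.418 0.102 0.009] [423. 107.] [172. 124.] 3.9
0.028 25 [0.363 0.079 0.034] [392.  68.] [ 67. 152.] 62.7
0.05 598 [0.403 0.096 0.081] [407.  98.] [127.  91.] 8.9
0.078 478 [0.406 0.097 0.083] [407.  98.] [127.  90.] 8.5
0.1 60 [0.405 0.097 0.117] [406.  98.] [65. 14.] 8.3
h2
0.006 99 [ 0.425 -0.193  0.01 ] [ 426. -199.] [170. 133.] 1.9
0.028 22 [ 0.36  -0.193  0.036] [ 378. -176.] [133.  61.] 47.0
0.05 603 [ 0.406 -0.199  0.081] [ 411. -199.] [127.  90.] 8.6
0.078 484 [ 0.408 -0.198  0.084] [ 410. -199.] [126.  90.] 9.0
0.1 61 [ 0.408 -0.199  0.118] [ 411. -199.] [64. 15.] 8.8
pur
0.006 108 [ 0.419 -0.579  0.009] [ 427. -596.] [177. 180.] 89.0
0.028 40 [ 0.388 -0.556  0.035] [ 382. -564.] [148.  69.] 50.0
0.05 635 [ 0.405 -0.583  0.08 ] [ 409. -587.] [126.  95.] 15.7
0.078 467 [ 0.407 -0.586  0.084] [ 409. -587.] [126.  93.] 16.0
0.1 74 [ 0.407 -0.586  0.116] [ 408. -587.] [63. 15.] 12.4
```

```bash
cat >> h.py <<'E'
def mv(x,y,z,yaw,o=None):
    "slide (250mm units) and rotation (0.5 rad units) from the measured pose to tool-down world pose"
    o=o or bot.get_obs(); A=R.from_quat(o["tool_rot"])
    s=A.inv().apply(np.array([x,y,z])-o["eef_pos"])/.25
    B=R.from_euler('z',yaw)*R.from_quat([1,0,0,0])
    r=(A.inv()*B).as_rotvec()/.5
    print("at",np.round(o["eef_pos"],4),"yaw",round(yawof(A),3),"slide",s.round(3),"rot",r.round(3),"clock",round(o["clock"],2)); return s,r
def yawof(A):
    x=A.apply([1,0,0]); return float(np.arctan2(x[1],x[0]))
E
python3 - <<'E'
from h import *
o=bot.get_obs();A=R.from_quat(o["tool_rot"])
c=cam("wrist");print(c["camera_matrix"])
print("cam in tool",A.inv().apply(c["xyz"]-o["eef_pos"]),(A.inv()*R.from_quat(c["orientation"])).as_matrix().round(3))
mv(.52,-.27,.30,0.0)
E
```

```text
[[340.52009085   0.         258.20648575]
 [  0.         340.52009085 190.57302398]
 [  0.           0.           1.        ]]
cam in tool [ 0.07766553  0.0005296  -0.14120574] [[-0.     0.952  0.306]
 [ 1.     0.     0.   ]
 [-0.     0.306 -0.952]]
at [ 0.1355 -0.4808  0.2306] yaw 0.275 slide [ 1.709 -0.395 -0.277] rot [-0.003  0.     0.55 ] clock 0.15
```

>>> drive_tool(
  slide=[
    [0.2,-0.05,-0.03],
    [0.4,-0.1,-0.06],
    [0.6,-0.15,-0.1],
    [0.8,-0.2,-0.12],
    [0.9,-0.25,-0.13],
    [0.9,-0.25,-0.13],
    [0.9,-0.25,-0.13],
    [0.9,-0.25,-0.13],
  ],
  rotation=[
    [0,0,0.1],
    [0,0,0.2],
    [0,0,0.3],
    [0,0,0.4],
    [0,0,0.5],
    [0,0,0.55],
    [0,0,0.55],
    [0,0,0.55],
  ],
  gripper=0.3,
)

```text
clock: 1.15
eef_pos: [0.3344, -0.3606, 0.2636]
tool_rot: [1.0, -0.001, -0.0, -0.0]
ft_force: [0.0, -1.0, -0.6]
grip_width: 0.0257
grasp_force: 0.0
```

```bash
python3 - <<'E'
from h import *
mv(.55,-.28,.24,0.0)
E
```

```text
at [ 0.3344 -0.3606  0.2636] yaw -0.002 slide [ 0.862 -0.324  0.094] rot [-0.001  0.001 -0.003] clock 1.15
```

>>> drive_tool(
  slide=[
    [0.2,-0.08,0.02],
    [0.4,-0.16,0.04],
    [0.6,-0.24,0.06],
    [0.8,-0.3,0.09],
    [0.86,-0.32,0.09],
    [0.86,-0.32,0.09],
    [0.86,-0.32,0.09],
    [0.86,-0.32,0.09],
  ],
  rotation=[
    [0,0,0],
    [0,0,0],
    [0,0,0],
    [0,0,0],
    [0,0,0],
    [0,0,0],
    [0,0,0],
    [0,0,0],
  ],
)

```text
clock: 2.15
eef_pos: [0.5491, -0.2811, 0.2421]
tool_rot: [1.0, -0.001, 0.0, 0.0]
ft_force: [0.1, -0.2, -0.2]
grip_width: 0.0257
grasp_force: 0.0
```

```bash
python3 - <<'E'
from h import *
c=cam("wrist");np.savez("w1.npz",**c);save(c,"w1",None,1.5);print(bot.get_obs()["eef_pos"])
E
```

```text
[ 0.54921619 -0.28099176  0.24210018]
```

View pics/w1.png

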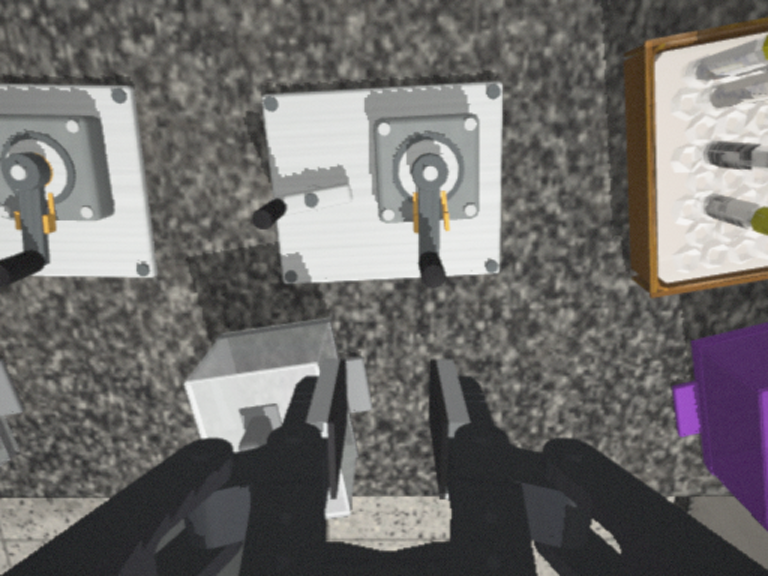

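Wrist view: drive 3 has its plate at (380,180), shaft (430,172), knob (431,268) and brass pointers (418,210) and (447,210). Its turnbutton pivot is at (311,200) and the peg at (268,213). Drive 2 is partly visible at left.

```bash
cat >> h.py <<'E'
def drive(c,cx,cy,verb=True):
    "fit plate near (cx,cy); returns origin xy, yaw; prints knob/peg"
    P=world(c).reshape(-1,3)
    q=P[(abs(P[:,0]-cx)<.14)&(abs(P[:,1]-cy)<.16)]
    w=q[(q[:,2]>.006)&(q[:,2]<.014)]
    pts=(w[:,:2]*1000).astype(np.float32)
    # drop outliers: keep the largest connected blob on a 4mm grid
    lo=pts.min(0);ij=((pts-lo)/4).astype(int);G=np.zeros(ij.max(0)+1,np.uint8);G[ij[:,0],ij[:,1]]=255
    G=cv2.morphologyEx(G,cv2.MORPH_CLOSE,np.ones((7,7)));n,L,S,_=cv2.connectedComponentsWithStats(G)
    k=1+np.argmax(S[1:,4]);pts=pts[L[ij[:,0],ij[:,1]]==k]
    (c0,sz,a)=cv2.minAreaRect(pts)
    a=(a+45)%90-45; yaw=np.deg2rad(a)
    rot=lambda v:np.array([np.cos(yaw)*v[0]-np.sin(yaw)*v[1],np.sin(yaw)*v[0]+np.cos(yaw)*v[1]])
    org=np.array(c0)/1000-rot([-.014,.0285])
    d=(q[:,:2]-org)@np.array([[np.cos(yaw),-np.sin(yaw)],[np.sin(yaw),np.cos(yaw)]])
    def clus(lo,hi,x0,x1,y0,y1):
        s=(q[:,2]>lo)&(q[:,2]<hi)&(d[:,0]>x0)&(d[:,0]<x1)&(d[:,1]>y0)&(d[:,1]<y1)
        if s.sum()<4:return None
        r=cv2.minAreaRect((d[s]*1000).astype(np.float32)); return int(s.sum()),np.round(r[0],1),np.round(r[1],1),np.round(np.median(q[s,2]),4),np.round(np.array(org)+rot(np.array(r[0])/1000),4)
    h=clus(.030,.040,-.045,.045,-.045,.045);k=clus(.079,.09,-.09,-.02,-.055,.055);p=clus(.073,.082,-.06,.02,.06,.125)
    if verb: print("size",np.round(sz,1),"org",org.round(4),"yaw deg",round(a,2),"\n housing",h,"\n knob",k,"\n peg",p)
    if verb and k: print(" lever dir deg from -x:",round(np.degrees(np.arctan2(-k[1][1],-k[1][0])),1))
    return org,yaw,k,p
E
python3 - <<'E'
from h import *
c=dict(np.load("w1.npz"));drive(c,.585,-.275)
P=world(c)
for n,(u,v) in dict(brassL=(418,212),brassR=(447,212),knob=(431,266)).items(): print(n,P[int(v/1.5),int(u/1.5)])
E
```

```text
size [201.3 224. ] org [ 0.5632 -0.2821] yaw deg 2.79 
 housing (1505, array([ 18.7, -19.3]), array([51.3, 52.6]), np.float64(0.0357), array([ 0.5828, -0.3004])) 
 knob (264, array([-57.1,   9.9]), array([ 14.9, 109.1]), np.float64(0.0819), array([ 0.5057, -0.2749])) 
 peg (153, array([11.3, 76. ]), array([11.9, 11.9]), np.float64(0.0752), array([ 0.5708, -0.2056]))
 lever dir deg from -x: -9.8
brassL [ 0.56925655 -0.30199681  0.04045563]
brassR [ 0.56960358 -0.32192472  0.04285878]
knob [ 0.5428405  -0.30839749  0.08123327]
```

```bash
sed -i 's/abs(P\[:,0\]-cx)<.14)/abs(P[:,0]-cx)<.095)/;s/abs(P\[:,1\]-cy)<.16/abs(P[:,1]-cy)<.12/' h.py; python3 - <<'E'
from h import *
c=dict(np.load("w1.npz"));drive(c,.585,-.27)
P=world(c)
for s in ((P[...,2]>.006)&(P[...,2]<.014)),:
  q=P[s];q=q[(q[:,0]>.5)&(q[:,1]>-.38)&(q[:,1]<-.1)]
  print(np.percentile(q,[0,1,50,99,100],axis=0).round(3))
E
```

```text
size [137.7 166.7] org [ 0.5963 -0.3091] yaw deg 2.81 
 housing (3926, array([-2.2,  0.1]), array([69.6, 74.3]), np.float64(0.035), array([ 0.5941, -0.3091])) 
 knob (221, array([-59.5,   1.6]), array([15. , 14.9]), np.float64(0.0818), array([ 0.5368, -0.3104])) 
 peg (153, array([-20.4, 104.6]), array([11.9, 11.9]), np.float64(0.0752), array([ 0.5708, -0.2056]))
 lever dir deg from -x: -1.5
[[ 0.509 -0.367  0.006]
 [ 0.513 -0.363  0.006]
 [ 0.588 -0.259  0.009]
 [ 0.65  -0.101  0.011]
 [ 0.653 -0.1    0.013]]
```

```bash
python3 - <<'E'
from h import *
mv(.537,-.3105,.055,.049)
E
```

```text
at [ 0.5492 -0.281   0.2421] yaw -0.002 slide [-0.049  0.118  0.748] rot [ 0.001 -0.001 -0.102] clock 2.2
```

>>> drive_tool(
  slide=[
    [-0.049,0.118,0.1],
    [-0.049,0.118,0.3],
    [-0.049,0.118,0.5],
    [-0.049,0.118,0.6],
    [-0.049,0.118,0.7],
    [-0.049,0.118,0.748],
    [-0.049,0.118,0.748],
    [-0.049,0.118,0.748],
  ],
  rotation=[
    [0,0,-0.1],
    [0,0,-0.1],
    [0,0,-0.1],
    [0,0,-0.1],
    [0,0,-0.1],
    [0,0,-0.1],
    [0,0,-0.1],
    [0,0,-0.1],
  ],
)

```text
clock: 3.2
eef_pos: [0.5388, -0.3102, 0.0557]
tool_rot: [1.0, 0.025, 0.001, 0.001]
ft_force: [0.4, -0.5, 0.4]
grip_width: 0.0256
grasp_force: 0.0
```

```bash
python3 - <<'E'
from h import *
c=cam("wrist");save(c,"w2",None,1.5)
o=bot.get_obs();print(o["eef_pos"],o["ft_force"])
c=cam("wrist");drive(c,.585,-.27)
E
```

```text
[ 0.53890749 -0.3101896   0.05584252] [-0.17813022  0.22960195  0.60169714]
size [137.  166.6] org [ 0.5966 -0.309 ] yaw deg 2.94 
 housing (17029, array([-1.1,  0.1]), array([69.7, 71.1]), np.float64(0.0349), array([ 0.5955, -0.309 ])) 
 knob (2282, array([-58.1,   1. ]), array([23.5, 52.9]), np.float64(0.0822), array([ 0.5385, -0.3111])) 
 peg (78, array([-21.8,  99.2]), array([2.1, 8.7]), np.float64(0.0739), array([ 0.5698, -0.2111]))
 lever dir deg from -x: -1.0
```

View pics/w2.png

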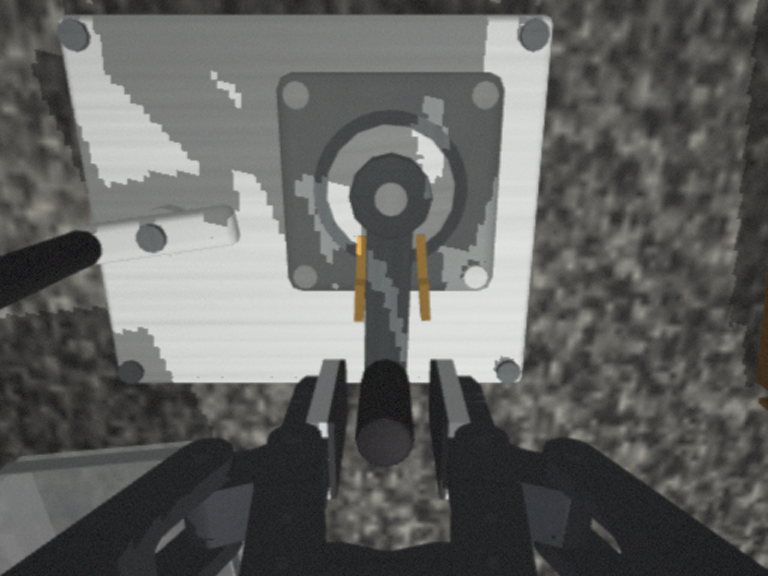

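>>> drive_tool(
  slide=[
    [0,0.008,0],
    [0,0.012,0],
    [0,0.016,0],
    [0,0.02,0],
    [0,0.024,0],
    [0,0.028,0],
    [0,0.032,0],
    [0,0.032,0],
  ],
  rotation=[
    [0,0,0],
    [0,0,0],
    [0,0,0],
    [0,0,0],
    [0,0,0],
    [0,0,0],
    [0,0,0],
    [0,0,0],
  ],
)

```text
clock: 4.3
eef_pos: [0.5382, -0.3176, 0.0541]
tool_rot: [1.0, 0.025, -0.0, -0.0]
ft_force: [-1.6, 0.8, -1.2]
grip_width: 0.0256
grasp_force: 0.4
```

>>> drive_tool(
  slide=[
    [0,0.002,0],
    [0,0.004,0],
    [0,0.006,0],
    [0,0.008,0],
    [0,0.01,0],
    [0,0.012,0],
    [0,0.012,0],
    [0,0.012,0],
  ],
  rotation=[
    [0,0,0],
    [0,0,0],
    [0,0,0],
    [0,0,0],
    [0,0,0],
    [0,0,0],
    [0,0,0],
    [0,0,0],
  ],
)

```text
clock: 5.3
eef_pos: [0.5387, -0.3206, 0.0543]
tool_rot: [1.0, 0.025, 0.0, 0.0]
ft_force: [-1.1, 0.8, -1.2]
grip_width: 0.0256
grasp_force: 0.5
```

>>> drive_tool(
  slide=[
    [0,0.002,0],
    [0,0.004,0],
    [0,0.006,0],
    [0,0.008,0],
    [0,0.01,0],
    [0,0.012,0],
    [0,0.012,0],
    [0,0.012,0],
  ],
  rotation=[
    [0,0,0],
    [0,0,0],
    [0,0,0],
    [0,0,0],
    [0,0,0],
    [0,0,0],
    [0,0,0],
    [0,0,0],
  ],
)

```text
clock: 6.3
eef_pos: [0.5388, -0.3236, 0.0544]
tool_rot: [1.0, 0.025, 0.0, 0.0]
ft_force: [-0.4, 1.0, -0.1]
grip_width: 0.0255
grasp_force: 0.4
```

>>> drive_tool(
  slide=[
    [0,0.002,0],
    [0,0.004,0],
    [0,0.006,0],
    [0,0.008,0],
    [0,0.008,0],
    [0,0.008,0],
    [0,0.008,0],
    [0,0.008,0],
  ],
  rotation=[
    [0,0,0],
    [0,0,0],
    [0,0,0],
    [0,0,0],
    [0,0,0],
    [0,0,0],
    [0,0,0],
    [0,0,0],
  ],
)

```text
clock: 7.3
eef_pos: [0.5389, -0.3257, 0.0543]
tool_rot: [1.0, 0.025, 0.0, 0.0]
ft_force: [-0.2, 0.7, -0.7]
grip_width: 0.0257
grasp_force: 0.3
```

>>> drive_tool(
  slide=[
    [0,0.002,0],
    [0,0.004,0],
    [0,0.006,0],
    [0,0.008,0],
    [0,0.008,0],
    [0,0.008,0],
    [0,0.008,0],
    [0,0.008,0],
  ],
  rotation=[
    [0,0,0],
    [0,0,0],
    [0,0,0],
    [0,0,0],
    [0,0,0],
    [0,0,0],
    [0,0,0],
    [0,0,0],
  ],
)

```text
clock: 8.3
eef_pos: [0.539, -0.3276, 0.0544]
tool_rot: [1.0, 0.025, 0.0, 0.0]
ft_force: [0.6, 1.8, 0.3]
grip_width: 0.0256
grasp_force: 0.4
```

>>> drive_tool(
  slide=[
    [0,0.002,0],
    [0,0.004,0],
    [0,0.006,0],
    [0,0.006,0],
    [0,0.006,0],
    [0,0.006,0],
    [0,0.006,0],
    [0,0.006,0],
  ],
  rotation=[
    [0,0,0],
    [0,0,0],
    [0,0,0],
    [0,0,0],
    [0,0,0],
    [0,0,0],
    [0,0,0],
    [0,0,0],
  ],
)

```text
clock: 9.3
eef_pos: [0.539, -0.3291, 0.0544]
tool_rot: [1.0, 0.025, 0.0, 0.0]
ft_force: [0.6, 0.8, 0.5]
grip_width: 0.0255
grasp_force: 0.4
```

>>> drive_tool(
  slide=[
    [0,0.002,0],
    [0,0.004,0],
    [0,0.006,0],
    [0,0.008,0],
    [0,0.008,0],
    [0,0.008,0],
    [0,0.008,0],
    [0,0.008,0],
  ],
  rotation=[
    [0,0,0],
    [0,0,0],
    [0,0,0],
    [0,0,0],
    [0,0,0],
    [0,0,0],
    [0,0,0],
    [0,0,0],
  ],
)

```text
clock: 10.3
eef_pos: [0.5391, -0.3311, 0.0543]
tool_rot: [1.0, 0.025, -0.0, 0.0]
ft_force: [0.5, 0.8, -0.3]
grip_width: 0.0258
grasp_force: 0.4
```

>>> drive_tool(
  slide=[
    [0,0.002,0],
    [0,0.004,0],
    [0,0.006,0],
    [0,0.006,0],
    [0,0.006,0],
    [0,0.006,0],
    [0,0.006,0],
    [0,0.006,0],
  ],
  rotation=[
    [0,0,0],
    [0,0,0],
    [0,0,0],
    [0,0,0],
    [0,0,0],
    [0,0,0],
    [0,0,0],
    [0,0,0],
  ],
)

```text
clock: 11.3
eef_pos: [0.5391, -0.3326, 0.0543]
tool_rot: [1.0, 0.025, -0.0, 0.0]
ft_force: [0.8, 1.1, 0.7]
grip_width: 0.0255
grasp_force: 0.5
```

>>> drive_tool(
  slide=[
    [0,0.002,0],
    [0,0.004,0],
    [0,0.006,0],
    [0,0.008,0],
    [0,0.008,0],
    [0,0.008,0],
    [0,0.008,0],
    [0,0.008,0],
  ],
  rotation=[
    [0,0,0],
    [0,0,0],
    [0,0,0],
    [0,0,0],
    [0,0,0],
    [0,0,0],
    [0,0,0],
    [0,0,0],
  ],
)

```text
clock: 12.3
eef_pos: [0.5392, -0.3346, 0.0543]
tool_rot: [1.0, 0.025, -0.0, 0.0]
ft_force: [0.9, 1.6, -0.5]
grip_width: 0.0255
grasp_force: 0.5
```

>>> drive_tool(
  slide=[
    [0,0.002,0],
    [0,0.004,0],
    [0,0.006,0],
    [0,0.008,0],
    [0,0.008,0],
    [0,0.008,0],
    [0,0.008,0],
    [0,0.008,0],
  ],
  rotation=[
    [0,0,0],
    [0,0,0],
    [0,0,0],
    [0,0,0],
    [0,0,0],
    [0,0,0],
    [0,0,0],
    [0,0,0],
  ],
)

```text
clock: 13.3
eef_pos: [0.5393, -0.3366, 0.0543]
tool_rot: [1.0, 0.025, -0.0, 0.0]
ft_force: [0.6, 1.6, -0.2]
grip_width: 0.0258
grasp_force: 0.5
```

>>> drive_tool(
  slide=[
    [0,0.002,0],
    [0,0.004,0],
    [0,0.006,0],
    [0,0.008,0],
    [0,0.008,0],
    [0,0.008,0],
    [0,0.008,0],
    [0,0.008,0],
  ],
  rotation=[
    [0,0,0],
    [0,0,0],
    [0,0,0],
    [0,0,0],
    [0,0,0],
    [0,0,0],
    [0,0,0],
    [0,0,0],
  ],
)

```text
clock: 14.3
eef_pos: [0.5394, -0.3386, 0.0543]
tool_rot: [1.0, 0.025, -0.0, 0.0]
ft_force: [1.5, 1.0, -0.5]
grip_width: 0.0255
grasp_force: 0.6
```

>>> drive_tool(
  slide=[
    [0,0.002,0],
    [0,0.004,0],
    [0,0.006,0],
    [0,0.008,0],
    [0,0.008,0],
    [0,0.008,0],
    [0,0.008,0],
    [0,0.008,0],
  ],
  rotation=[
    [0,0,0],
    [0,0,0],
    [0,0,0],
    [0,0,0],
    [0,0,0],
    [0,0,0],
    [0,0,0],
    [0,0,0],
  ],
)

```text
clock: 15.3
eef_pos: [0.5395, -0.3406, 0.0543]
tool_rot: [1.0, 0.025, -0.0, 0.0]
ft_force: [1.3, 1.4, 0.2]
grip_width: 0.0256
grasp_force: 0.6
```

```bash
python3 - <<'E'
from h import *
c=cam("wrist");save(c,"w3",None,1.5);np.savez("w3.npz",**c)
E
```

```text
(no output)
```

View pics/w3.png

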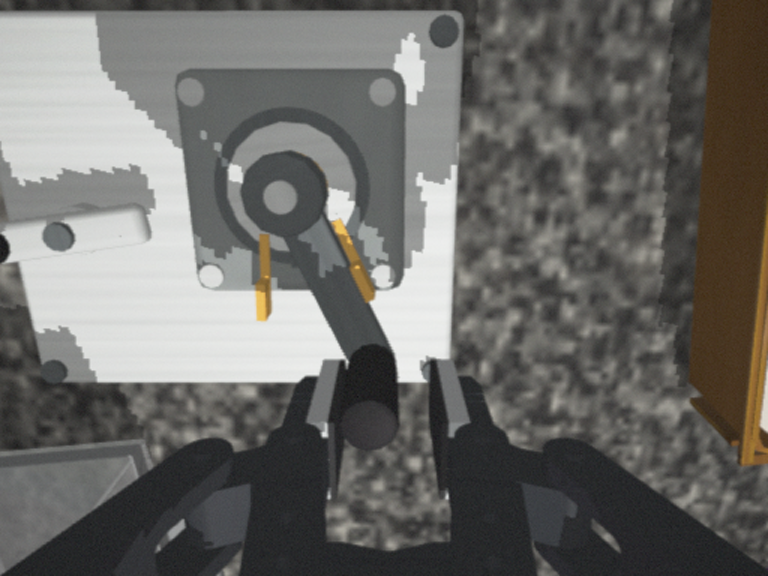

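>>> drive_tool(
  slide=[
    [0.004,0.002,0],
    [0.006,0.004,0],
    [0.01,0.006,0],
    [0.012,0.008,0],
    [0.012,0.008,0],
    [0.012,0.008,0],
    [0.012,0.008,0],
    [0.012,0.008,0],
  ],
  rotation=[
    [0,0,0],
    [0,0,0],
    [0,0,0],
    [0,0,0],
    [0,0,0],
    [0,0,0],
    [0,0,0],
    [0,0,0],
  ],
)

```text
clock: 16.35
eef_pos: [0.5428, -0.3425, 0.0544]
tool_rot: [1.0, 0.025, 0.0, 0.0]
ft_force: [-0.0, 1.6, -0.4]
grip_width: 0.026
grasp_force: 0.3
```

>>> drive_tool(
  slide=[
    [0.002,0.002,0],
    [0.004,0.004,0],
    [0.004,0.006,0],
    [0.004,0.008,0],
    [0.004,0.008,0],
    [0.004,0.008,0],
    [0.004,0.008,0],
    [0.004,0.008,0],
  ],
  rotation=[
    [0,0,0],
    [0,0,0],
    [0,0,0],
    [0,0,0],
    [0,0,0],
    [0,0,0],
    [0,0,0],
    [0,0,0],
  ],
)

```text
clock: 17.35
eef_pos: [0.5439, -0.3443, 0.0544]
tool_rot: [1.0, 0.025, 0.0, -0.0]
ft_force: [1.4, 0.7, -0.1]
grip_width: 0.0258
grasp_force: 0.7
```

>>> drive_tool(
  slide=[
    [0.001,0.002,0],
    [0.002,0.004,0],
    [0.003,0.006,0],
    [0.004,0.008,0],
    [0.004,0.008,0],
    [0.004,0.008,0],
    [0.004,0.008,0],
    [0.004,0.008,0],
  ],
  rotation=[
    [0,0,0],
    [0,0,0],
    [0,0,0],
    [0,0,0],
    [0,0,0],
    [0,0,0],
    [0,0,0],
    [0,0,0],
  ],
)

```text
clock: 18.35
eef_pos: [0.5449, -0.3464, 0.0544]
tool_rot: [1.0, 0.025, 0.0, 0.0]
ft_force: [0.3, 1.1, -0.2]
grip_width: 0.0256
grasp_force: 0.6
```

>>> drive_tool(
  slide=[
    [0.001,0.002,0],
    [0.002,0.004,0],
    [0.003,0.006,0],
    [0.004,0.008,0],
    [0.004,0.008,0],
    [0.004,0.008,0],
    [0.004,0.008,0],
    [0.004,0.008,0],
  ],
  rotation=[
    [0,0,0],
    [0,0,0],
    [0,0,0],
    [0,0,0],
    [0,0,0],
    [0,0,0],
    [0,0,0],
    [0,0,0],
  ],
)

```text
clock: 19.35
eef_pos: [0.546, -0.3483, 0.0543]
tool_rot: [1.0, 0.025, 0.0, 0.0]
ft_force: [0.2, 1.9, 0.3]
grip_width: 0.0254
grasp_force: 0.5
```

>>> drive_tool(
  slide=[
    [0.002,0.002,0],
    [0.003,0.004,0],
    [0.004,0.006,0],
    [0.006,0.008,0],
    [0.006,0.008,0],
    [0.006,0.008,0],
    [0.006,0.008,0],
    [0.006,0.008,0],
  ],
  rotation=[
    [0,0,0],
    [0,0,0],
    [0,0,0],
    [0,0,0],
    [0,0,0],
    [0,0,0],
    [0,0,0],
    [0,0,0],
  ],
)

```text
clock: 20.35
eef_pos: [0.5476, -0.3502, 0.0543]
tool_rot: [1.0, 0.025, 0.0, 0.0]
ft_force: [-1.1, 0.3, -0.4]
grip_width: 0.0256
grasp_force: 0.2
```

>>> drive_tool(
  slide=[
    [0.002,0.002,0],
    [0.003,0.004,0],
    [0.004,0.006,0],
    [0.006,0.008,0],
    [0.006,0.008,0],
    [0.006,0.008,0],
    [0.006,0.008,0],
    [0.006,0.008,0],
  ],
  rotation=[
    [0,0,0],
    [0,0,0],
    [0,0,0],
    [0,0,0],
    [0,0,0],
    [0,0,0],
    [0,0,0],
    [0,0,0],
  ],
)

```text
clock: 21.35
eef_pos: [0.5491, -0.352, 0.0543]
tool_rot: [1.0, 0.025, -0.0, -0.0]
ft_force: [-0.7, 0.6, 0.8]
grip_width: 0.0257
grasp_force: 0.7
```

>>> drive_tool(
  slide=[
    [0.002,0.002,0],
    [0.003,0.004,0],
    [0.004,0.006,0],
    [0.006,0.008,0],
    [0.006,0.008,0],
    [0.006,0.008,0],
    [0.006,0.008,0],
    [0.006,0.008,0],
  ],
  rotation=[
    [0,0,0],
    [0,0,0],
    [0,0,0],
    [0,0,0],
    [0,0,0],
    [0,0,0],
    [0,0,0],
    [0,0,0],
  ],
)

```text
clock: 22.35
eef_pos: [0.5497, -0.3523, 0.0539]
tool_rot: [1.0, 0.025, -0.001, -0.002]
ft_force: [-4.3, 5.6, 2.4]
grip_width: 0.0259
grasp_force: 3.0
```

>>> drive_tool(
  slide=[
    [0.002,0.002,0],
    [0.003,0.004,0],
    [0.004,0.006,0],
    [0.006,0.008,0],
    [0.006,0.008,0],
    [0.006,0.008,0],
    [0.006,0.008,0],
    [0.006,0.008,0],
  ],
  rotation=[
    [0,0,0],
    [0,0,0],
    [0,0,0],
    [0,0,0],
    [0,0,0],
    [0,0,0],
    [0,0,0],
    [0,0,0],
  ],
)

```text
clock: 23.35
eef_pos: [0.5501, -0.3525, 0.0535]
tool_rot: [1.0, 0.026, -0.002, -0.003]
ft_force: [-7.0, 9.7, 3.8]
grip_width: 0.0258
grasp_force: 4.9
```

```bash
python3 - <<'E'
from h import *
c=cam("wrist");save(c,"w4",None,1.5);np.savez("w4.npz",**c)
E
```

```text
(no output)
```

View pics/w4.png

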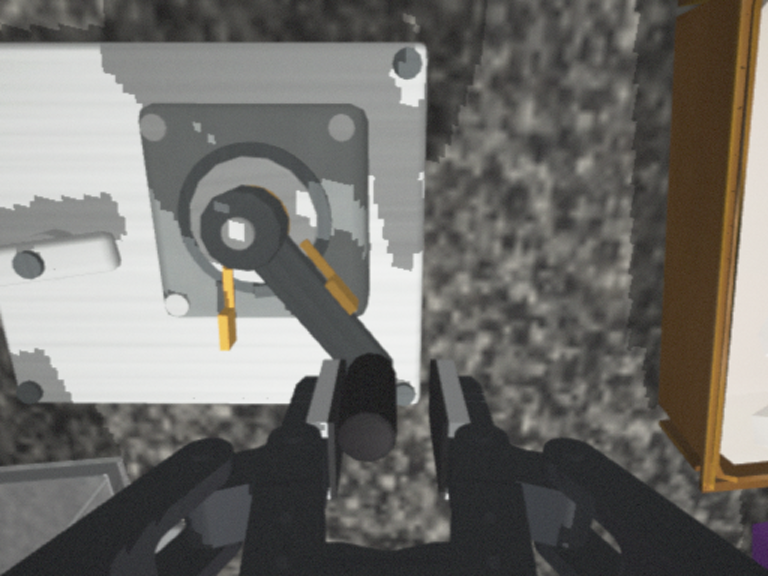

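>>> drive_tool(
  slide=[
    [-0.012,-0.03,0],
    [-0.024,-0.06,0],
    [-0.034,-0.09,0],
    [-0.042,-0.12,0],
    [-0.046,-0.15,0],
    [-0.05,-0.18,0],
    [-0.05,-0.2,0],
    [-0.05,-0.2,0],
  ],
  rotation=[
    [0,0,0],
    [0,0,0],
    [0,0,0],
    [0,0,0],
    [0,0,0],
    [0,0,0],
    [0,0,0],
    [0,0,0],
  ],
)

```text
clock: 24.4
eef_pos: [0.5378, -0.3056, 0.0543]
tool_rot: [1.0, 0.025, 0.0, -0.0]
ft_force: [0.8, -0.6, -0.0]
grip_width: 0.0254
grasp_force: 0.0
```

>>> drive_tool(
  slide=[
    [0,-0.002,0],
    [0,-0.004,0],
    [0,-0.006,0],
    [0,-0.008,0],
    [0,-0.01,0],
    [0,-0.012,0],
    [0,-0.012,0],
    [0,-0.012,0],
  ],
  rotation=[
    [0,0,0],
    [0,0,0],
    [0,0,0],
    [0,0,0],
    [0,0,0],
    [0,0,0],
    [0,0,0],
    [0,0,0],
  ],
)

```text
clock: 25.4
eef_pos: [0.5372, -0.3037, 0.0543]
tool_rot: [1.0, 0.025, -0.0, 0.0]
ft_force: [-0.4, -0.5, -0.8]
grip_width: 0.0256
grasp_force: 0.5
```

>>> drive_tool(
  slide=[
    [0,-0.002,0],
    [0,-0.004,0],
    [0,-0.006,0],
    [0,-0.008,0],
    [0,-0.01,0],
    [0,-0.012,0],
    [0,-0.012,0],
    [0,-0.012,0],
  ],
  rotation=[
    [0,0,0],
    [0,0,0],
    [0,0,0],
    [0,0,0],
    [0,0,0],
    [0,0,0],
    [0,0,0],
    [0,0,0],
  ],
)

```text
clock: 26.4
eef_pos: [0.5371, -0.3005, 0.0543]
tool_rot: [1.0, 0.025, 0.0, -0.0]
ft_force: [-1.0, -0.3, 0.4]
grip_width: 0.0258
grasp_force: 0.4
```

>>> drive_tool(
  slide=[
    [0,-0.002,0],
    [0,-0.004,0],
    [0,-0.006,0],
    [0,-0.008,0],
    [0,-0.01,0],
    [0,-0.01,0],
    [0,-0.01,0],
    [0,-0.01,0],
  ],
  rotation=[
    [0,0,0],
    [0,0,0],
    [0,0,0],
    [0,0,0],
    [0,0,0],
    [0,0,0],
    [0,0,0],
    [0,0,0],
  ],
)

```text
clock: 27.4
eef_pos: [0.537, -0.298, 0.0543]
tool_rot: [1.0, 0.025, -0.0, -0.0]
ft_force: [0.1, 0.0, 0.1]
grip_width: 0.0256
grasp_force: 0.3
```

>>> drive_tool(
  slide=[
    [0,-0.002,0],
    [0,-0.004,0],
    [0,-0.006,0],
    [0,-0.008,0],
    [0,-0.01,0],
    [0,-0.012,0],
    [0,-0.012,0],
    [0,-0.012,0],
  ],
  rotation=[
    [0,0,0],
    [0,0,0],
    [0,0,0],
    [0,0,0],
    [0,0,0],
    [0,0,0],
    [0,0,0],
    [0,0,0],
  ],
)

```text
clock: 28.4
eef_pos: [0.5369, -0.295, 0.0543]
tool_rot: [1.0, 0.025, 0.0, -0.0]
ft_force: [0.7, -1.4, -0.2]
grip_width: 0.0253
grasp_force: 0.4
```

>>> drive_tool(
  slide=[
    [0,-0.002,0],
    [0,-0.004,0],
    [0,-0.006,0],
    [0,-0.008,0],
    [0,-0.01,0],
    [0,-0.01,0],
    [0,-0.01,0],
    [0,-0.01,0],
  ],
  rotation=[
    [0,0,0],
    [0,0,0],
    [0,0,0],
    [0,0,0],
    [0,0,0],
    [0,0,0],
    [0,0,0],
    [0,0,0],
  ],
)

```text
clock: 29.4
eef_pos: [0.5369, -0.2931, 0.0544]
tool_rot: [1.0, 0.025, 0.0, 0.0]
ft_force: [1.7, -3.4, -2.2]
grip_width: 0.0256
grasp_force: 2.3
```

>>> drive_tool(
  slide=[
    [0,-0.002,0],
    [0,-0.004,0],
    [0,-0.006,0],
    [0,-0.007,0],
    [0,-0.007,0],
    [0,-0.007,0],
    [0,-0.007,0],
    [0,-0.007,0],
  ],
  rotation=[
    [0,0,0],
    [0,0,0],
    [0,0,0],
    [0,0,0],
    [0,0,0],
    [0,0,0],
    [0,0,0],
    [0,0,0],
  ],
)

```text
clock: 30.4
eef_pos: [0.537, -0.2929, 0.0545]
tool_rot: [1.0, 0.024, 0.0, 0.002]
ft_force: [2.3, -8.2, -3.7]
grip_width: 0.0258
grasp_force: 4.2
```

```bash
cat >> h.py <<'E'
def hsv_mask(c,kind):
    h=cv2.cvtColor(c["image"],cv2.COLOR_RGB2HSV)
    return (h[...,0]>10)&(h[...,0]<28)&(h[...,1]>140)&(h[...,2]>60)
def pointers(c,org,yaw):
    "angles (deg, ccw, 0 = drive -x) of brass pixels and dark lever bar about the shaft"
    P=world(c); d=(P[...,:2]-org)@np.array([[np.cos(yaw),-np.sin(yaw)],[np.sin(yaw),np.cos(yaw)]])
    r=np.hypot(d[...,0],d[...,1]); a=np.degrees(np.arctan2(-d[...,1],-d[...,0])); z=P[...,2]
    m=hsv_mask(c,0)&(r>.022)&(r<.05)&(abs(a)<80)
    v=a[m]
    if len(v)<5: print("no brass"); return
    hist,e=np.histogram(v,np.arange(-80,82,2)); print("brass",[(int(x),int(n)) for x,n in zip(e,hist) if n>3])
    br=[]
    b=(z>.0445)&(z<.053)&(r>.024)&(r<.045)&(abs(a)<70)&(c["image"].max(-1)<110)
    if b.sum()>5: print("bar n",b.sum(),"median",np.median(a[b]).round(1),"pct",np.percentile(a[b],[5,95]).round(1))
    return v,a,b
E
python3 - <<'E'
from h import *
c=cam("wrist");np.savez("w5.npz",**c)
og,yw=np.array([.5964,-.309]),.049
pointers(c,og,yw); pointers(dict(np.load("w4.npz")),og,yw);pointers(dict(np.load("w1.npz")),og,yw)
E
```

```text
brass [(-38, 7), (-36, 14), (-34, 23), (-32, 47), (-30, 52), (-28, 55), (-26, 34), (-24, 5), (48, 40), (50, 61), (52, 62), (54, 52), (56, 27), (58, 14), (60, 10)]
bar n 1276 median -13.2 pct [-24.2  -2.1]
brass [(-28, 4), (-26, 12), (-24, 20), (-22, 33), (-20, 51), (-18, 64), (-16, 85), (-14, 49), (48, 26), (50, 55), (52, 100), (54, 67), (56, 50), (58, 16), (60, 9)]
bar n 1258 median 38.4 pct [27.3 49.2]
brass [(-24, 4), (-22, 7), (-20, 9), (-18, 4), (-16, 4), (16, 11), (18, 5), (20, 4), (22, 5)]
bar n 136 median -7.0 pct [-14.6  11.5]
```

>>> drive_tool(
  slide=[
    [0,0.03,0],
    [0,0.06,0],
    [0,0.09,0],
    [0,0.12,0],
    [0,0.14,0],
    [0,0.15,0],
    [0,0.154,0],
    [0,0.154,0],
  ],
  rotation=[
    [0,0,0],
    [0,0,0],
    [0,0,0],
    [0,0,0],
    [0,0,0],
    [0,0,0],
    [0,0,0],
    [0,0,0],
  ],
)

```text
clock: 31.45
eef_pos: [0.5387, -0.3294, 0.0544]
tool_rot: [1.0, 0.025, 0.0, 0.0]
ft_force: [0.3, 0.6, -0.2]
grip_width: 0.0258
grasp_force: 0.2
```

```bash
python3 - <<'E'
from h import *
c=cam("wrist");np.savez("w6.npz",**c)
og,yw=np.array([.5964,-.309]),.049
pointers(c,og,yw)
E
```

```text
brass [(-38, 5), (-36, 14), (-34, 23), (-32, 36), (-30, 51), (-28, 55), (-26, 55), (-24, 10), (48, 18), (50, 62), (52, 66), (54, 58), (56, 36), (58, 15), (60, 8)]
bar n 1152 median 12.7 pct [ 2.6 23.5]
```

```bash
python3 - <<'E'
from h import *
print(bot.get_obs()["joint_pos"].round(2))
mv(.5717,-.2026,.13,-.736)
E
```

```text
[-0.55  0.62  0.11  1.06 -0.    2.54]
at [ 0.5388 -0.3294  0.0545] yaw 0.05 slide [ 0.157 -0.5   -0.302] rot [ 1.000e-03 -1.000e-03  1.572e+00] clock 31.5
```

>>> drive_tool(
  slide=[
    [0,-0.018,0],
    [0,-0.018,-0.1],
    [0,-0.018,-0.3],
    [0,-0.1,-0.5],
    [0,-0.3,-0.6],
    [0.02,-0.5,-0.7],
    [0.04,-0.7,-0.74],
    [0.04,-0.9,-0.74],
  ],
  rotation=[
    [0,0,0],
    [0,0,0],
    [0,0,0],
    [0,0,0],
    [0,0,0],
    [0,0,0],
    [0,0,0],
    [0,0,0],
  ],
)

```text
clock: 32.5
eef_pos: [0.5382, -0.1024, 0.2411]
tool_rot: [1.0, 0.025, 0.002, 0.0]
ft_force: [0.1, 0.8, 0.2]
grip_width: 0.0255
grasp_force: 0.0
```

>>> drive_tool(
  slide=[
    [0,-0.15,0],
    [0,-0.3,0],
    [0,-0.35,0],
    [0,-0.35,0],
    [0,-0.35,0],
    [0,-0.35,0],
    [0,-0.35,0],
    [0,-0.35,0],
  ],
  rotation=[
    [0,0,0.1],
    [0,0,0.1],
    [0,0,0.1],
    [0,0,0.1],
    [0,0,0.1],
    [0,0,0.1],
    [0,0,0.1],
    [0,0,0.1],
  ],
)

```text
clock: 33.5
eef_pos: [0.533, -0.0172, 0.2392]
tool_rot: [1.0, -0.001, -0.0, 0.0]
ft_force: [-0.1, -0.2, -0.2]
grip_width: 0.0252
grasp_force: 0.0
```

```bash
python3 - <<'E'
from h import *
c=cam("wrist");np.savez("w7.npz",**c)
og,yw,k,p=drive(c,.585,-.015); pointers(c,og,yw)
drive(c,.585,.27)
if k is not None: mv(k[4][0],k[4][1],.055,yw)
save(c,"w7")
E
```

```text
size [166.6 137.7] org [ 0.5974 -0.0493] yaw deg -0.97 
 housing (4153, array([-0.6, -0. ]), array([70.9, 69.5]), np.float64(0.0349), array([ 0.5968, -0.0493])) 
 knob (229, array([-59.5,   7.1]), array([15.5, 14.5]), np.float64(0.0819), array([ 0.5381, -0.0412])) 
 peg (163, array([-18.8, 104.7]), array([12. , 11.7]), np.float64(0.0754), array([0.5804, 0.0557]))
 lever dir deg from -x: -6.8
brass [(-30, 4), (-28, 5), (-26, 7), (-24, 9), (-22, 6), (6, 9), (8, 10), (10, 6), (12, 4)]
bar n 66 median -14.1 pct [-20.7  -8.1]
size [137.6 104. ] org [0.6055 0.2064] yaw deg 8.05 
 housing (2114, array([-4.7, 11.7]), array([30.2, 79.5]), np.float64(0.0348), array([0.5992, 0.2174])) 
 knob (5, array([-62.8,  17.7]), array([1. , 4.7]), np.float64(0.0794), array([0.5409, 0.2152])) 
 peg None
 lever dir deg from -x: -15.7
at [ 0.533  -0.0171  0.2393] yaw -0.001 slide [0.021 0.096 0.737] rot [0.    0.    0.032] clock 33.55
```

>>> drive_tool(
  slide=[
    [0.021,0.096,0.1],
    [0.021,0.096,0.3],
    [0.021,0.096,0.5],
    [0.021,0.096,0.6],
    [0.021,0.096,0.7],
    [0.021,0.096,0.737],
    [0.021,0.096,0.737],
    [0.021,0.096,0.737],
  ],
  rotation=[
    [0,0,0.03],
    [0,0,0.03],
    [0,0,0.03],
    [0,0,0.03],
    [0,0,0.03],
    [0,0,0.03],
    [0,0,0.03],
    [0,0,0.03],
  ],
)

```text
clock: 34.55
eef_pos: [0.5392, -0.0408, 0.0562]
tool_rot: [1.0, -0.008, 0.001, 0.0]
ft_force: [-0.0, -0.2, -0.0]
grip_width: 0.0257
grasp_force: 0.0
```

>>> drive_tool(
  slide=[
    [0,0.008,0],
    [0,0.016,0],
    [0,0.02,0],
    [0,0.024,0],
    [0,0.028,0],
    [0,0.032,0],
    [0,0.034,0],
    [0,0.034,0],
  ],
  rotation=[
    [0,0,0],
    [0,0,0],
    [0,0,0],
    [0,0,0],
    [0,0,0],
    [0,0,0],
    [0,0,0],
    [0,0,0],
  ],
)

```text
clock: 35.55
eef_pos: [0.5379, -0.0492, 0.0549]
tool_rot: [1.0, -0.008, -0.0, 0.0]
ft_force: [-0.8, 1.4, -0.4]
grip_width: 0.0256
grasp_force: 0.5
```

```bash
python3 - <<'E'
from h import *
c=cam("wrist")
pointers(c,np.array([.5974,-.0493]),-.017)
E
```

```text
brass [(-34, 5), (-32, 12), (-30, 22), (-28, 31), (-26, 42), (-24, 49), (-22, 43), (-20, 6), (6, 5), (8, 34), (10, 45), (12, 35), (14, 35), (16, 21), (18, 8)]
bar n 834 median -3.0 pct [-13.9   9. ]
```

>>> drive_tool(
  slide=[
    [0,0.002,0],
    [0,0.004,0],
    [0,0.006,0],
    [0,0.008,0],
    [0,0.01,0],
    [0,0.012,0],
    [0,0.012,0],
    [0,0.012,0],
  ],
  rotation=[
    [0,0,0],
    [0,0,0],
    [0,0,0],
    [0,0,0],
    [0,0,0],
    [0,0,0],
    [0,0,0],
    [0,0,0],
  ],
)

```text
clock: 36.6
eef_pos: [0.5382, -0.0523, 0.0551]
tool_rot: [1.0, -0.008, 0.0, 0.0]
ft_force: [-0.7, 0.2, -0.2]
grip_width: 0.0257
grasp_force: 0.4
```

>>> drive_tool(
  slide=[
    [0,0.002,0],
    [0,0.004,0],
    [0,0.006,0],
    [0,0.008,0],
    [0,0.01,0],
    [0,0.012,0],
    [0,0.012,0],
    [0,0.012,0],
  ],
  rotation=[
    [0,0,0],
    [0,0,0],
    [0,0,0],
    [0,0,0],
    [0,0,0],
    [0,0,0],
    [0,0,0],
    [0,0,0],
  ],
)

```text
clock: 37.6
eef_pos: [0.5381, -0.0553, 0.0551]
tool_rot: [1.0, -0.008, 0.0, 0.0]
ft_force: [-1.1, 1.6, 0.8]
grip_width: 0.0255
grasp_force: 0.4
```

>>> drive_tool(
  slide=[
    [0,0.002,0],
    [0,0.004,0],
    [0,0.006,0],
    [0,0.008,0],
    [0,0.01,0],
    [0,0.012,0],
    [0,0.012,0],
    [0,0.012,0],
  ],
  rotation=[
    [0,0,0],
    [0,0,0],
    [0,0,0],
    [0,0,0],
    [0,0,0],
    [0,0,0],
    [0,0,0],
    [0,0,0],
  ],
)

```text
clock: 38.6
eef_pos: [0.538, -0.0583, 0.0551]
tool_rot: [1.0, -0.008, 0.0, 0.0]
ft_force: [-0.9, 0.5, 0.2]
grip_width: 0.0259
grasp_force: 0.4
```

>>> drive_tool(
  slide=[
    [0,0.002,0],
    [0,0.004,0],
    [0,0.006,0],
    [0,0.008,0],
    [0,0.01,0],
    [0,0.012,0],
    [0,0.012,0],
    [0,0.012,0],
  ],
  rotation=[
    [0,0,0],
    [0,0,0],
    [0,0,0],
    [0,0,0],
    [0,0,0],
    [0,0,0],
    [0,0,0],
    [0,0,0],
  ],
)

```text
clock: 39.6
eef_pos: [0.5379, -0.0613, 0.0551]
tool_rot: [1.0, -0.008, 0.0, 0.0]
ft_force: [-0.5, 0.3, -0.5]
grip_width: 0.0258
grasp_force: 0.4
```

Lever about +9° now.

>>> drive_tool(
  slide=[
    [0,0.002,0],
    [0,0.004,0],
    [0,0.006,0],
    [0,0.008,0],
    [0,0.01,0],
    [0,0.012,0],
    [0,0.012,0],
    [0,0.012,0],
  ],
  rotation=[
    [0,0,0],
    [0,0,0],
    [0,0,0],
    [0,0,0],
    [0,0,0],
    [0,0,0],
    [0,0,0],
    [0,0,0],
  ],
)

```text
clock: 40.6
eef_pos: [0.5379, -0.0621, 0.055]
tool_rot: [1.0, -0.007, 0.0, -0.002]
ft_force: [-0.0, 7.6, 0.3]
grip_width: 0.0253
grasp_force: 4.0
```

>>> drive_tool(
  slide=[
    [0,0.002,0],
    [0,0.004,0],
    [0,0.006,0],
    [0,0.008,0],
    [0,0.01,0],
    [0,0.012,0],
    [0,0.012,0],
    [0,0.012,0],
  ],
  rotation=[
    [0,0,0],
    [0,0,0],
    [0,0,0],
    [0,0,0],
    [0,0,0],
    [0,0,0],
    [0,0,0],
    [0,0,0],
  ],
)

```text
clock: 41.6
eef_pos: [0.5379, -0.0625, 0.0549]
tool_rot: [1.0, -0.006, 0.0, -0.005]
ft_force: [0.1, 15.6, 0.4]
grip_width: 0.0254
grasp_force: 7.4
```

```bash
python3 - <<'E'
from h import *
c=cam("wrist")
pointers(c,np.array([.5974,-.0493]),-.017)
E
```

```text
brass [(-34, 4), (-32, 10), (-30, 22), (-28, 31), (-26, 42), (-24, 50), (-22, 56), (-20, 20), (20, 33), (22, 57), (24, 54), (26, 46), (28, 25), (30, 13), (32, 4)]
bar n 866 median 6.2 pct [-2.1 17.4]
```

>>> drive_tool(
  slide=[
    [0,-0.02,0],
    [0,-0.04,0],
    [0,-0.06,0],
    [0,-0.08,0],
    [0,-0.1,0],
    [0,-0.11,0],
    [0,-0.12,0],
    [0,-0.124,0],
  ],
  rotation=[
    [0,0,0],
    [0,0,0],
    [0,0,0],
    [0,0,0],
    [0,0,0],
    [0,0,0],
    [0,0,0],
    [0,0,0],
  ],
)

```text
clock: 42.65
eef_pos: [0.5382, -0.0361, 0.055]
tool_rot: [1.0, -0.008, -0.0, 0.0]
ft_force: [-1.0, -0.3, -0.7]
grip_width: 0.0256
grasp_force: 0.5
```

>>> drive_tool(
  slide=[
    [0,-0.002,0],
    [0,-0.004,0],
    [0,-0.006,0],
    [0,-0.008,0],
    [0,-0.01,0],
    [0,-0.012,0],
    [0,-0.012,0],
    [0,-0.012,0],
  ],
  rotation=[
    [0,0,0],
    [0,0,0],
    [0,0,0],
    [0,0,0],
    [0,0,0],
    [0,0,0],
    [0,0,0],
    [0,0,0],
  ],
)

```text
clock: 43.65
eef_pos: [0.5384, -0.0331, 0.0551]
tool_rot: [1.0, -0.008, 0.0, -0.0]
ft_force: [-0.5, -0.1, -1.3]
grip_width: 0.0261
grasp_force: 0.4
```

>>> drive_tool(
  slide=[
    [0,-0.002,0],
    [0,-0.004,0],
    [0,-0.006,0],
    [0,-0.008,0],
    [0,-0.01,0],
    [0,-0.012,0],
    [0,-0.012,0],
    [0,-0.012,0],
  ],
  rotation=[
    [0,0,0],
    [0,0,0],
    [0,0,0],
    [0,0,0],
    [0,0,0],
    [0,0,0],
    [0,0,0],
    [0,0,0],
  ],
)

```text
clock: 44.65
eef_pos: [0.5385, -0.0308, 0.0551]
tool_rot: [1.0, -0.008, 0.0, 0.001]
ft_force: [0.3, -3.9, -1.6]
grip_width: 0.0253
grasp_force: 2.3
```

>>> drive_tool(
  slide=[
    [0,-0.002,0],
    [0,-0.004,0],
    [0,-0.006,0],
    [0,-0.008,0],
    [0,-0.01,0],
    [0,-0.01,0],
    [0,-0.01,0],
    [0,-0.01,0],
  ],
  rotation=[
    [0,0,0],
    [0,0,0],
    [0,0,0],
    [0,0,0],
    [0,0,0],
    [0,0,0],
    [0,0,0],
    [0,0,0],
  ],
)

```text
clock: 45.65
eef_pos: [0.5386, -0.0304, 0.0551]
tool_rot: [1.0, -0.009, 0.0, 0.003]
ft_force: [0.6, -11.0, -2.2]
grip_width: 0.0255
grasp_force: 5.2
```

```bash
python3 - <<'E'
from h import *
c=cam("wrist")
pointers(c,np.array([.5974,-.0493]),-.017)
E
```

```text
brass [(-38, 4), (-36, 8), (-34, 19), (-32, 31), (-30, 52), (-28, 52), (-26, 47), (-24, 20), (18, 10), (20, 55), (22, 63), (24, 52), (26, 39), (28, 21), (30, 12), (32, 5)]
bar n 1276 median -12.0 pct [-23.2  -0.9]
```

>>> drive_tool(
  slide=[
    [0,0.02,0],
    [0,0.04,0],
    [0,0.06,0],
    [0,0.07,0],
    [0,0.08,0],
    [0,0.09,0],
    [0,0.093,0],
    [0,0.093,0],
  ],
  rotation=[
    [0,0,0],
    [0,0,0],
    [0,0,0],
    [0,0,0],
    [0,0,0],
    [0,0,0],
    [0,0,0],
    [0,0,0],
  ],
)

```text
clock: 46.7
eef_pos: [0.5382, -0.0511, 0.0551]
tool_rot: [1.0, -0.008, 0.0, 0.0]
ft_force: [-0.8, 0.6, 0.1]
grip_width: 0.0256
grasp_force: 0.3
```

```bash
python3 - <<'E'
from h import *
c=cam("wrist");np.savez("w8.npz",**c)
pointers(c,np.array([.5974,-.0493]),-.017)
save(c,"w8")
E
```

```text
brass [(-38, 4), (-36, 10), (-34, 18), (-32, 33), (-30, 46), (-28, 44), (-26, 48), (-24, 18), (20, 19), (22, 47), (24, 43), (26, 38), (28, 22), (30, 12), (32, 4)]
bar n 769 median -2.9 pct [-12.2  10.6]
```

View pics/w8.png

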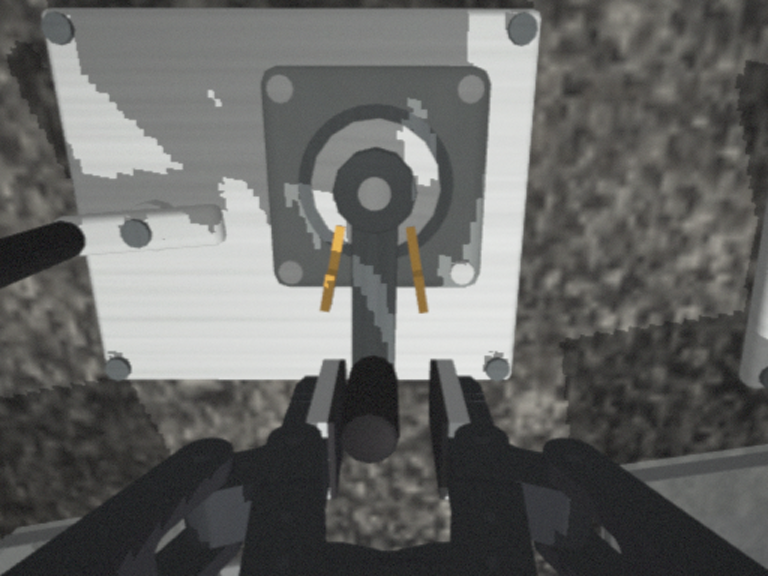

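The view shows the lever midway between drive 2's pointers, with about 22° of play, so it is sound. On to drive 1.

>>> drive_tool(
  slide=[
    [0,-0.018,0],
    [0,-0.018,-0.1],
    [0,-0.018,-0.3],
    [0,-0.1,-0.5],
    [0,-0.3,-0.6],
    [0,-0.5,-0.7],
    [0,-0.7,-0.74],
    [0,-0.9,-0.74],
  ],
  rotation=[
    [0,0,0],
    [0,0,0],
    [0,0,0],
    [0,0,0],
    [0,0,0],
    [0,0,0],
    [0,0,0],
    [0,0,0],
  ],
)

```text
clock: 47.75
eef_pos: [0.5467, 0.0517, 0.2379]
tool_rot: [0.999, 0.035, -0.001, -0.022]
ft_force: [-0.8, -0.2, 0.4]
grip_width: 0.0254
grasp_force: 0.0
```

>>> drive_tool(
  slide=[
    [0,-0.15,0],
    [0,-0.3,0],
    [0,-0.36,0],
    [0,-0.36,0],
    [0,-0.36,0],
    [0,-0.36,0],
    [0,-0.36,0],
    [0,-0.36,0],
  ],
  rotation=[
    [0,0,0],
    [0,0,0],
    [0,0,0],
    [0,0,0],
    [0,0,0],
    [0,0,0],
    [0,0,0],
    [0,0,0],
  ],
)

```text
clock: 48.75
eef_pos: [0.5458, 0.0984, 0.2419]
tool_rot: [0.997, 0.068, -0.004, -0.039]
ft_force: [1.3, -1.3, -0.5]
grip_width: 0.0258
grasp_force: 0.0
```

```bash
python3 - <<'E'
from h import *
c=cam("wrist");np.savez("w9.npz",**c)
og,yw,k,p=drive(c,.585,.27); pointers(c,og,yw)
if k is not None: mv(k[4][0],k[4][1],.055,yw)
E
```

```text
size [137.6 167.2] org [0.6011 0.2388] yaw deg 8.18 
 housing (3747, array([-1.4, -0.6]), array([69.5, 71.6]), np.float64(0.0349), array([0.5997, 0.2381])) 
 knob (224, array([-59.3,  -7.7]), array([15. , 14.6]), np.float64(0.0818), array([0.5435, 0.2228])) 
 peg (153, array([-20.5, 104.4]), array([12.2, 12.6]), np.float64(0.0752), array([0.5659, 0.3392]))
 lever dir deg from -x: 7.4
brass [(-10, 5), (-8, 6), (20, 4), (22, 12), (24, 15), (26, 15), (28, 9)]
bar n 279 median 7.1 pct [-3.8 18.7]
at [0.5458 0.0984 0.2419] yaw 0.136 slide [ 0.061 -0.434  0.784] rot [-0.157  0.005 -0.013] clock 48.8
```

>>> drive_tool(
  slide=[
    [0,0,0],
    [0,0,0],
    [0,0,0],
    [0,0,0],
    [0,0,0],
    [0,0,0],
    [0,0,0],
    [0,0,0],
  ],
  rotation=[
    [0,0,-0.3],
    [0,0,-0.6],
    [0,0,-0.9],
    [0,0,-1],
    [0,0,-1],
    [0,0,-1],
    [0,0,-1],
    [0,0,-1],
  ],
)

```text
clock: 49.8
eef_pos: [0.5458, 0.0987, 0.2418]
tool_rot: [0.949, 0.313, 0.006, -0.039]
ft_force: [0.9, 0.0, -0.5]
grip_width: 0.0258
grasp_force: 0.0
```

>>> drive_tool(
  slide=[
    [0,0,0],
    [0,0,0],
    [0,0,0],
    [0,0,0],
    [0,0,0],
    [0,0,0],
    [0,0,0],
    [0,0,0],
  ],
  rotation=[
    [0,0,-0.3],
    [0,0,-0.6],
    [0,0,-0.9],
    [0,0,-1],
    [0,0,-1],
    [0,0,-1],
    [0,0,-1],
    [0,0,-1],
  ],
)

```text
clock: 50.8
eef_pos: [0.5458, 0.0986, 0.2418]
tool_rot: [0.842, 0.538, 0.015, -0.036]
ft_force: [-1.1, -0.5, 1.3]
grip_width: 0.0257
grasp_force: 0.0
```

```bash
python3 - <<'E'
from h import *
print(bot.get_obs()["joint_pos"].round(2))
mv(.537,.2217,.15,2.0)
E
```

```text
[0.14 0.35 0.18 1.4  0.08 2.14]
at [0.5458 0.0986 0.2418] yaw 1.135 slide [ 0.407 -0.222  0.405] rot [-0.029 -0.16  -1.726] clock 50.8
```

>>> drive_tool(
  slide=[
    [0.1,-0.05,0.1],
    [0.2,-0.1,0.2],
    [0.3,-0.15,0.3],
    [0.4,-0.2,0.4],
    [0.41,-0.22,0.4],
    [0.41,-0.22,0.4],
    [0.41,-0.22,0.4],
    [0.41,-0.22,0.4],
  ],
  rotation=[
    [0,-0.02,-0.2],
    [-0.005,-0.04,-0.4],
    [-0.01,-0.06,-0.6],
    [-0.015,-0.08,-0.87],
    [-0.015,-0.08,-0.87],
    [-0.015,-0.08,-0.87],
    [-0.015,-0.08,-0.87],
    [-0.015,-0.08,-0.87],
  ],
)

```text
clock: 51.8
eef_pos: [0.5385, 0.2213, 0.1523]
tool_rot: [0.707, 0.707, 0.009, -0.018]
ft_force: [0.2, -0.1, -0.9]
grip_width: 0.0255
grasp_force: 0.0
```

>>> drive_tool(
  slide=[
    [0,0,0],
    [0,0,0],
    [0,0,0],
    [0,0,0],
    [0,0,0],
    [0,0,0],
    [0,0,0],
    [0,0,0],
  ],
  rotation=[
    [0,-0.02,-0.2],
    [-0.005,-0.04,-0.4],
    [-0.01,-0.06,-0.6],
    [-0.015,-0.08,-0.87],
    [-0.015,-0.08,-0.87],
    [-0.015,-0.08,-0.87],
    [-0.015,-0.08,-0.87],
    [-0.015,-0.08,-0.87],
  ],
)

```text
clock: 52.8
eef_pos: [0.5378, 0.222, 0.1512]
tool_rot: [0.538, 0.843, 0.0, 0.0]
ft_force: [-0.1, 1.2, 0.6]
grip_width: 0.0255
grasp_force: 0.0
```

>>> drive_tool(
  slide=[
    [0,0,0],
    [0,0,0],
    [0,0,0],
    [0,0,0],
    [0,0,0],
    [0,0,0],
    [0,0,0],
    [0,0,0],
  ],
  rotation=[
    [0,0,-0.3],
    [0,0,-0.6],
    [0,0,-0.9],
    [0,0,-1],
    [0,0,-1],
    [0,0,-1],
    [0,0,-1],
    [0,0,-1],
  ],
)

```text
clock: 53.8
eef_pos: [0.5377, 0.2221, 0.1512]
tool_rot: [0.312, 0.95, 0.0, 0.0]
ft_force: [0.1, 0.1, 0.4]
grip_width: 0.0255
grasp_force: 0.0
```

>>> drive_tool(
  slide=[
    [0,0,0],
    [0,0,0],
    [0,0,0],
    [0,0,0],
    [0,0,0],
    [0,0,0],
    [0,0,0],
    [0,0,0],
  ],
  rotation=[
    [0,0,-0.3],
    [0,0,-0.6],
    [0,0,-0.9],
    [0,0,-1],
    [0,0,-1],
    [0,0,-1],
    [0,0,-1],
    [0,0,-1],
  ],
)

```text
clock: 54.8
eef_pos: [0.5377, 0.2221, 0.1512]
tool_rot: [0.067, 0.998, 0.0, 0.0]
ft_force: [0.6, 0.1, 0.6]
grip_width: 0.0256
grasp_force: 0.0
```

```bash
python3 - <<'E'
from h import *
print(bot.get_obs()["joint_pos"].round(2))
mv(.5435,.2228,.055,.143+np.pi)
E
```

```text
[ 0.39  0.44  0.09  1.21 -0.    0.53]
at [0.5377 0.2221 0.1512] yaw 3.007 slide [-0.022  0.006  0.385] rot [-0.     0.002 -0.556] clock 54.8
```

>>> drive_tool(
  slide=[
    [-0.022,0.006,0.05],
    [-0.022,0.006,0.1],
    [-0.022,0.006,0.15],
    [-0.022,0.006,0.2],
    [-0.022,0.006,0.28],
    [-0.022,0.006,0.35],
    [-0.022,0.006,0.385],
    [-0.022,0.006,0.385],
  ],
  rotation=[
    [0,0,-0.3],
    [0,0,-0.556],
    [0,0,-0.556],
    [0,0,-0.556],
    [0,0,-0.556],
    [0,0,-0.556],
    [0,0,-0.556],
    [0,0,-0.556],
  ],
)

```text
clock: 55.8
eef_pos: [0.543, 0.2227, 0.0543]
tool_rot: [-0.071, 0.997, -0.0, -0.0]
ft_force: [0.3, 1.0, 0.0]
grip_width: 0.026
grasp_force: 0.0
```

>>> drive_tool(
  slide=[
    [0,-0.008,0],
    [0,-0.016,0],
    [0,-0.02,0],
    [0,-0.024,0],
    [0,-0.028,0],
    [0,-0.032,0],
    [0,-0.034,0],
    [0,-0.034,0],
  ],
  rotation=[
    [0,0,0],
    [0,0,0],
    [0,0,0],
    [0,0,0],
    [0,0,0],
    [0,0,0],
    [0,0,0],
    [0,0,0],
  ],
)

```text
clock: 56.8
eef_pos: [0.5447, 0.2145, 0.0549]
tool_rot: [-0.072, 0.997, -0.0, 0.0]
ft_force: [1.2, 1.7, 0.8]
grip_width: 0.0253
grasp_force: 0.5
```

```bash
python3 - <<'E'
from h import *
c=cam("wrist");save(c,"w10")
pointers(c,np.array([.6011,.2388]),.143)
E
```

```text
brass [(32, 4)]
bar n 86 median 8.9 pct [ 1.9 20.6]
```

View pics/w10.png

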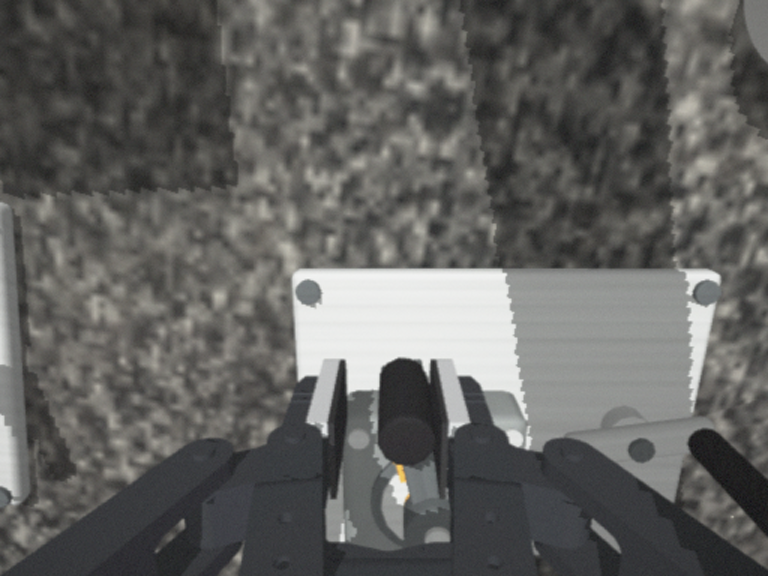

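>>> drive_tool(
  slide=[
    [0,-0.002,0],
    [0,-0.004,0],
    [0,-0.006,0],
    [0,-0.008,0],
    [0,-0.01,0],
    [0,-0.012,0],
    [0,-0.012,0],
    [0,-0.012,0],
  ],
  rotation=[
    [0,0,0],
    [0,0,0],
    [0,0,0],
    [0,0,0],
    [0,0,0],
    [0,0,0],
    [0,0,0],
    [0,0,0],
  ],
)

```text
clock: 57.85
eef_pos: [0.545, 0.2114, 0.0549]
tool_rot: [-0.072, 0.997, -0.0, 0.0]
ft_force: [0.3, 0.3, -0.6]
grip_width: 0.0255
grasp_force: 0.5
```

>>> drive_tool(
  slide=[
    [0,-0.002,0],
    [0,-0.004,0],
    [0,-0.006,0],
    [0,-0.008,0],
    [0,-0.01,0],
    [0,-0.012,0],
    [0,-0.012,0],
    [0,-0.012,0],
  ],
  rotation=[
    [0,0,0],
    [0,0,0],
    [0,0,0],
    [0,0,0],
    [0,0,0],
    [0,0,0],
    [0,0,0],
    [0,0,0],
  ],
)

```text
clock: 58.85
eef_pos: [0.5452, 0.2109, 0.055]
tool_rot: [-0.073, 0.997, 0.002, 0.0]
ft_force: [-0.8, 8.9, -1.0]
grip_width: 0.0257
grasp_force: 4.3
```

>>> drive_tool(
  slide=[
    [0,0.012,0],
    [0,0.024,0],
    [0,0.036,0],
    [0,0.048,0],
    [0,0.06,0],
    [0,0.07,0],
    [0,0.078,0],
    [0,0.078,0],
  ],
  rotation=[
    [0,0,0],
    [0,0,0],
    [0,0,0],
    [0,0,0],
    [0,0,0],
    [0,0,0],
    [0,0,0],
    [0,0,0],
  ],
)

```text
clock: 59.85
eef_pos: [0.5427, 0.228, 0.0549]
tool_rot: [-0.072, 0.997, 0.0, 0.0]
ft_force: [0.5, -0.9, -0.4]
grip_width: 0.0259
grasp_force: 0.4
```

>>> drive_tool(
  slide=[
    [0,0.002,0],
    [0,0.004,0],
    [0,0.006,0],
    [0,0.008,0],
    [0,0.01,0],
    [0,0.012,0],
    [0,0.012,0],
    [0,0.012,0],
  ],
  rotation=[
    [0,0,0],
    [0,0,0],
    [0,0,0],
    [0,0,0],
    [0,0,0],
    [0,0,0],
    [0,0,0],
    [0,0,0],
  ],
)

```text
clock: 60.85
eef_pos: [0.5424, 0.2309, 0.055]
tool_rot: [-0.072, 0.997, 0.0, 0.001]
ft_force: [-0.2, -1.4, 0.1]
grip_width: 0.0258
grasp_force: 0.5
```

>>> drive_tool(
  slide=[
    [0,0.002,0],
    [0,0.004,0],
    [0,0.006,0],
    [0,0.008,0],
    [0,0.01,0],
    [0,0.012,0],
    [0,0.012,0],
    [0,0.012,0],
  ],
  rotation=[
    [0,0,0],
    [0,0,0],
    [0,0,0],
    [0,0,0],
    [0,0,0],
    [0,0,0],
    [0,0,0],
    [0,0,0],
  ],
)

```text
clock: 61.85
eef_pos: [0.542, 0.2339, 0.055]
tool_rot: [-0.072, 0.997, 0.0, 0.001]
ft_force: [-0.8, -1.1, -0.1]
grip_width: 0.0256
grasp_force: 0.5
```

>>> drive_tool(
  slide=[
    [0,0.002,0],
    [0,0.004,0],
    [0,0.006,0],
    [0,0.008,0],
    [0,0.01,0],
    [0,0.012,0],
    [0,0.012,0],
    [0,0.012,0],
  ],
  rotation=[
    [0,0,0],
    [0,0,0],
    [0,0,0],
    [0,0,0],
    [0,0,0],
    [0,0,0],
    [0,0,0],
    [0,0,0],
  ],
)

```text
clock: 62.85
eef_pos: [0.5415, 0.2369, 0.055]
tool_rot: [-0.072, 0.997, 0.0, 0.001]
ft_force: [-0.4, -0.8, 0.4]
grip_width: 0.0259
grasp_force: 0.4
```

>>> drive_tool(
  slide=[
    [0,0.002,0],
    [0,0.004,0],
    [0,0.006,0],
    [0,0.008,0],
    [0,0.01,0],
    [0,0.012,0],
    [0,0.012,0],
    [0,0.012,0],
  ],
  rotation=[
    [0,0,0],
    [0,0,0],
    [0,0,0],
    [0,0,0],
    [0,0,0],
    [0,0,0],
    [0,0,0],
    [0,0,0],
  ],
)

```text
clock: 63.85
eef_pos: [0.5411, 0.2398, 0.055]
tool_rot: [-0.072, 0.997, 0.0, 0.001]
ft_force: [0.6, -0.9, 0.0]
grip_width: 0.0258
grasp_force: 0.4
```

>>> drive_tool(
  slide=[
    [0,0.002,0],
    [0,0.004,0],
    [0,0.006,0],
    [0,0.008,0],
    [0,0.01,0],
    [0,0.012,0],
    [0,0.012,0],
    [0,0.012,0],
  ],
  rotation=[
    [0,0,0],
    [0,0,0],
    [0,0,0],
    [0,0,0],
    [0,0,0],
    [0,0,0],
    [0,0,0],
    [0,0,0],
  ],
)

```text
clock: 64.85
eef_pos: [0.5407, 0.2428, 0.055]
tool_rot: [-0.072, 0.997, 0.0, 0.001]
ft_force: [-0.9, -1.4, 0.2]
grip_width: 0.0259
grasp_force: 0.4
```

>>> drive_tool(
  slide=[
    [0,0.002,0],
    [0,0.004,0],
    [0,0.006,0],
    [0,0.008,0],
    [0,0.01,0],
    [0,0.012,0],
    [0,0.012,0],
    [0,0.012,0],
  ],
  rotation=[
    [0,0,0],
    [0,0,0],
    [0,0,0],
    [0,0,0],
    [0,0,0],
    [0,0,0],
    [0,0,0],
    [0,0,0],
  ],
)

```text
clock: 65.85
eef_pos: [0.5402, 0.2457, 0.055]
tool_rot: [-0.072, 0.997, 0.0, 0.001]
ft_force: [0.4, -0.7, 0.2]
grip_width: 0.0256
grasp_force: 0.4
```

>>> drive_tool(
  slide=[
    [0,0.002,0],
    [0,0.004,0],
    [0,0.006,0],
    [0,0.008,0],
    [0,0.01,0],
    [0,0.012,0],
    [0,0.012,0],
    [0,0.012,0],
  ],
  rotation=[
    [0,0,0],
    [0,0,0],
    [0,0,0],
    [0,0,0],
    [0,0,0],
    [0,0,0],
    [0,0,0],
    [0,0,0],
  ],
)

```text
clock: 66.85
eef_pos: [0.54, 0.2473, 0.0549]
tool_rot: [-0.071, 0.997, -0.001, 0.001]
ft_force: [0.9, -4.8, -0.4]
grip_width: 0.0259
grasp_force: 2.9
```

>>> drive_tool(
  slide=[
    [0,0.002,0],
    [0,0.004,0],
    [0,0.006,0],
    [0,0.008,0],
    [0,0.01,0],
    [0,0.012,0],
    [0,0.012,0],
    [0,0.012,0],
  ],
  rotation=[
    [0,0,0],
    [0,0,0],
    [0,0,0],
    [0,0,0],
    [0,0,0],
    [0,0,0],
    [0,0,0],
    [0,0,0],
  ],
)

```text
clock: 67.85
eef_pos: [0.54, 0.2477, 0.0548]
tool_rot: [-0.07, 0.998, -0.004, 0.001]
ft_force: [1.6, -12.1, 0.2]
grip_width: 0.0254
grasp_force: 6.0
```

>>> drive_tool(
  slide=[
    [0,-0.016,0],
    [0,-0.032,0],
    [0,-0.048,0],
    [0,-0.064,0],
    [0,-0.08,0],
    [0,-0.096,0],
    [0,-0.109,0],
    [0,-0.109,0],
  ],
  rotation=[
    [0,0,0],
    [0,0,0],
    [0,0,0],
    [0,0,0],
    [0,0,0],
    [0,0,0],
    [0,0,0],
    [0,0,0],
  ],
)

```text
clock: 68.85
eef_pos: [0.5435, 0.2241, 0.055]
tool_rot: [-0.071, 0.997, -0.0, 0.001]
ft_force: [0.1, 1.0, -0.2]
grip_width: 0.0254
grasp_force: 0.0
```

>>> drive_tool(
  slide=[
    [0,0.018,0],
    [0,0.018,-0.1],
    [0,0.018,-0.2],
    [0,0.018,-0.3],
    [-0.08,0.018,-0.5],
    [-0.16,0.018,-0.6],
    [-0.2,0.018,-0.74],
    [-0.2,0.018,-0.74],
  ],
  rotation=[
    [0,0,0],
    [0,0,0],
    [0,0,0],
    [0,0,0],
    [0,0,0.2],
    [0,0,0.5],
    [0,0,0.8],
    [0,0,0.9],
  ],
)

```text
clock: 69.85
eef_pos: [0.5944, 0.2372, 0.2438]
tool_rot: [0.154, 0.988, 0.002, 0.004]
ft_force: [0.0, -0.0, -0.3]
grip_width: 0.0256
grasp_force: 0.0
```

```bash
python3 - <<'E'
from h import *
print(bot.get_obs()["joint_pos"].round(2))
c=cam("wrist");np.savez("w11.npz",**c)
og,yw,k,p=drive(c,.585,.27); x=pointers(c,og,yw)
s=R.from_euler('z',yw).as_matrix()[:2,:2]
t=og+s@[-.0195,.1075]; e=og+s@[-.0497,.0773]; print(t,e); mv(*t,.045,yw+np.radians(135))
save(c,"w11",None)
E
```

```text
[ 0.38  0.52  0.45  1.49 -0.    0.69]
size [137.7 166.7] org [0.6007 0.2396] yaw deg 8.14 
 housing (3219, array([-1.4,  0.1]), array([72.8, 69.7]), np.float64(0.0349), array([0.5993, 0.2395])) 
 knob (253, array([-60.1,  -2.4]), array([15.2, 14.8]), np.float64(0.0819), array([0.5415, 0.2287])) 
 peg (165, array([-20.6, 104.4]), array([12.8, 11.9]), np.float64(0.0754), array([0.5655, 0.34  ]))
 lever dir deg from -x: 2.3
brass [(-28, 8), (-26, 9), (-24, 9), (26, 9), (28, 15), (30, 6), (32, 4), (34, 4), (36, 4)]
bar n 227 median 0.5 pct [-9.   9.3]
[0.5661317  0.34325372] [0.54051256 0.3090815 ]
at [0.5933 0.2369 0.242 ] yaw 2.832 slide [0.237 0.37  0.788] rot [0.007 0.008 0.668] clock 69.9
```

View pics/w11.png

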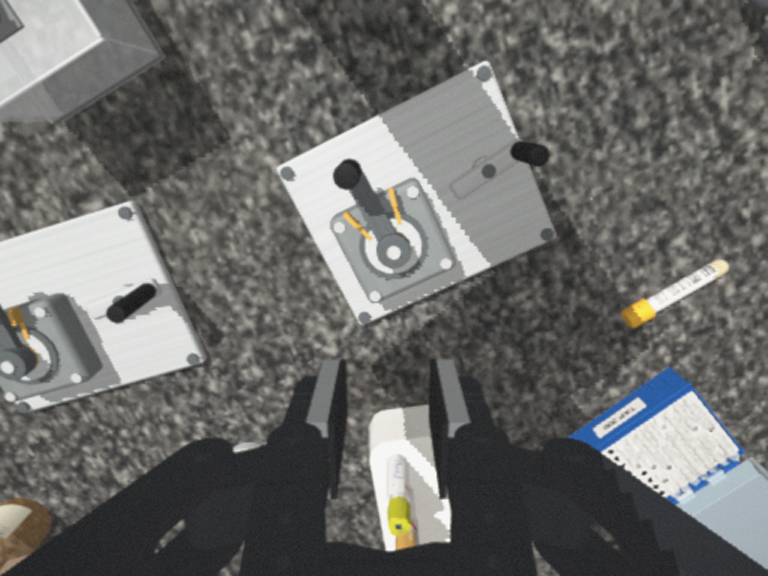

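>>> drive_tool(
  slide=[
    [0.12,0.2,0.05],
    [0.2,0.37,0.1],
    [0.237,0.37,0.2],
    [0.237,0.37,0.35],
    [0.237,0.37,0.5],
    [0.237,0.37,0.65],
    [0.237,0.37,0.788],
    [0.237,0.37,0.788],
  ],
  rotation=[
    [0,0,0.3],
    [0,0,0.6],
    [0,0,0.668],
    [0,0,0.668],
    [0,0,0.668],
    [0,0,0.668],
    [0,0,0.668],
    [0,0,0.668],
  ],
)

```text
clock: 70.9
eef_pos: [0.5605, 0.3407, 0.039]
tool_rot: [0.314, 0.949, -0.003, -0.002]
ft_force: [-0.2, -0.8, 0.1]
grip_width: 0.0261
grasp_force: 0.0
```

>>> drive_tool(
  slide=[
    [0,-0.02,0],
    [0,-0.045,0],
    [0,-0.07,0],
    [0,-0.095,0],
    [0,-0.12,0],
    [0,-0.145,0],
    [0,-0.17,0],
    [0,-0.17,0],
  ],
  rotation=[
    [0,0,0],
    [0,0,0],
    [0,0,0],
    [0,0,0],
    [0,0,0],
    [0,0,0],
    [0,0,0],
    [0,0,0],
  ],
)

```text
clock: 71.9
eef_pos: [0.5431, 0.3108, 0.0458]
tool_rot: [0.315, 0.949, 0.005, 0.005]
ft_force: [8.2, 7.7, -0.3]
grip_width: 0.0255
grasp_force: 5.7
```

```bash
python3 - <<'E'
from h import *
print(bot.get_obs()["eef_pos"],"want .5405 .3091")
c=cam("wrist");save(c,"w12",None)
E
```

```text
[0.54310176 0.31076394 0.04578868] want .5405 .3091
```

View pics/w12.png

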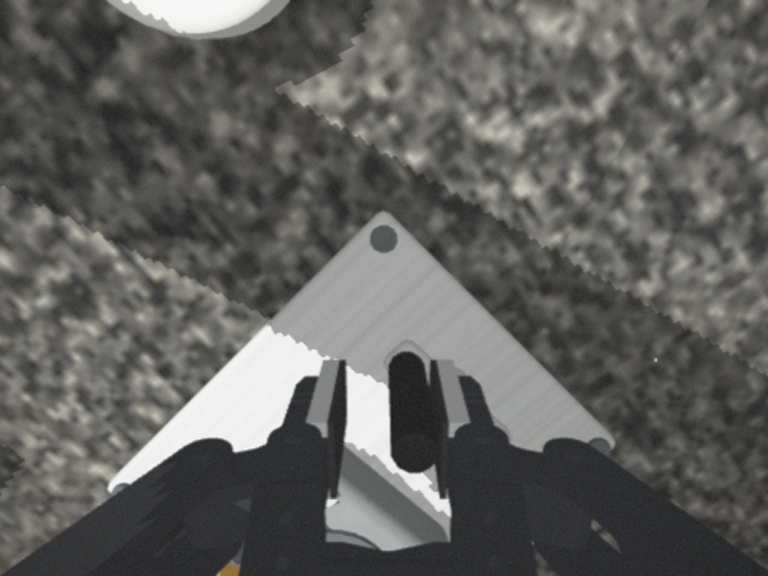

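>>> drive_tool(
  slide=[
    [0,0.03,0],
    [0,0.03,-0.15],
    [0,0.03,-0.3],
    [0,0.03,-0.5],
    [0,0.03,-0.5],
    [0,0.03,-0.5],
    [0,0.03,-0.5],
    [0,0.03,-0.5],
  ],
  rotation=[
    [0,0,0],
    [0,0,0],
    [0,0,0],
    [0,0,0],
    [0,0,0],
    [0,0,0],
    [0,0,0],
    [0,0,0],
  ],
)

```text
clock: 72.95
eef_pos: [0.5416, 0.3136, 0.1663]
tool_rot: [0.315, 0.949, -0.001, -0.001]
ft_force: [0.9, -0.4, -0.1]
grip_width: 0.0256
grasp_force: 0.0
```

```bash
python3 - <<'E'
from h import *
print(bot.get_obs()["joint_pos"].round(2))
mv(.5797,.0585,.17,2.339);mv(.5717,-.2026,.17,2.405)
E
```

```text
[ 0.53  0.53  0.26  1.3  -0.    1.17]
at [0.5416 0.3136 0.1663] yaw 2.501 slide [-0.732 -0.727 -0.013] rot [-0.005 -0.     0.324] clock 72.95
at [0.5416 0.3136 0.1663] yaw 2.501 slide [-1.331 -1.583 -0.011] rot [-0.005 -0.001  0.192] clock 72.95
```

>>> drive_tool(
  slide=[
    [-0.12,-0.12,0],
    [-0.24,-0.24,0],
    [-0.36,-0.36,0],
    [-0.48,-0.48,0],
    [-0.6,-0.6,0],
    [-0.73,-0.727,0],
    [-0.732,-0.727,0],
    [-0.732,-0.727,0],
  ],
  rotation=[
    [0,0,0.1],
    [0,0,0.2],
    [0,0,0.32],
    [0,0,0.324],
    [0,0,0.324],
    [0,0,0.324],
    [0,0,0.324],
    [0,0,0.324],
  ],
)

```text
clock: 73.95
eef_pos: [0.5802, 0.0593, 0.1674]
tool_rot: [0.391, 0.92, 0.0, -0.0]
ft_force: [0.2, -0.3, 0.9]
grip_width: 0.0257
grasp_force: 0.0
```

```bash
python3 - <<'E'
from h import *
mv(.5797,.0585,.045,2.339)
E
```

```text
at [0.5802 0.0593 0.1674] yaw 2.339 slide [-0.001 -0.004  0.49 ] rot [ 0.    -0.001 -0.001] clock 73.95
```

>>> drive_tool(
  slide=[
    [0,-0.004,0.1],
    [0,-0.004,0.2],
    [0,-0.004,0.3],
    [0,-0.004,0.4],
    [0,-0.004,0.49],
    [0,-0.004,0.49],
    [0,-0.004,0.49],
    [0,-0.004,0.49],
  ],
  rotation=[
    [0,0,0],
    [0,0,0],
    [0,0,0],
    [0,0,0],
    [0,0,0],
    [0,0,0],
    [0,0,0],
    [0,0,0],
  ],
)

```text
clock: 74.95
eef_pos: [0.581, 0.059, 0.0469]
tool_rot: [0.39, 0.921, 0.001, 0.002]
ft_force: [-0.1, -0.0, -0.0]
grip_width: 0.0259
grasp_force: 0.0
```

>>> drive_tool(
  slide=[
    [0,-0.02,0],
    [0,-0.045,0],
    [0,-0.07,0],
    [0,-0.095,0],
    [0,-0.12,0],
    [0,-0.145,0],
    [0,-0.17,0],
    [0,-0.17,0],
  ],
  rotation=[
    [0,0,0],
    [0,0,0],
    [0,0,0],
    [0,0,0],
    [0,0,0],
    [0,0,0],
    [0,0,0],
    [0,0,0],
  ],
)

```text
clock: 75.95
eef_pos: [0.5528, 0.0295, 0.0463]
tool_rot: [0.391, 0.921, 0.003, 0.003]
ft_force: [9.4, 5.5, -3.9]
grip_width: 0.0257
grasp_force: 4.9
```

>>> drive_tool(
  slide=[
    [0,0.03,0],
    [0,0.03,-0.15],
    [0,0.03,-0.3],
    [0,0.03,-0.5],
    [0,0.03,-0.5],
    [0,0.03,-0.5],
    [0,0.03,-0.5],
    [0,0.03,-0.5],
  ],
  rotation=[
    [0,0,0],
    [0,0,0],
    [0,0,0],
    [0,0,0],
    [0,0,0],
    [0,0,0],
    [0,0,0],
    [0,0,0],
  ],
)

```text
clock: 76.95
eef_pos: [0.5537, 0.0339, 0.169]
tool_rot: [0.391, 0.921, -0.001, -0.001]
ft_force: [-0.1, -0.1, -0.3]
grip_width: 0.0255
grasp_force: 0.0
```

```bash
python3 - <<'E'
from h import *
mv(.5717,-.2026,.17,2.405)
E
```

```text
at [0.5537 0.0339 0.169 ] yaw 2.339 slide [-0.73  -0.606 -0.004] rot [-0.004 -0.002 -0.132] clock 76.95
```

>>> drive_tool(
  slide=[
    [-0.14,-0.12,0],
    [-0.28,-0.24,0],
    [-0.42,-0.36,0],
    [-0.56,-0.48,0],
    [-0.7,-0.6,0],
    [-0.73,-0.606,0],
    [-0.73,-0.606,0],
    [-0.73,-0.606,0],
  ],
  rotation=[
    [0,0,-0.1],
    [0,0,-0.13],
    [0,0,-0.13],
    [0,0,-0.13],
    [0,0,-0.13],
    [0,0,-0.13],
    [0,0,-0.13],
    [0,0,-0.13],
  ],
)

```text
clock: 77.95
eef_pos: [0.5724, -0.201, 0.1701]
tool_rot: [0.36, 0.933, 0.0, -0.0]
ft_force: [0.8, 1.3, 0.1]
grip_width: 0.0256
grasp_force: 0.0
```

```bash
python3 - <<'E'
from h import *
mv(.5717,-.2026,.045,2.405)
E
```

```text
at [ 0.5724 -0.201   0.1701] yaw 2.406 slide [-0.003 -0.007  0.5  ] rot [ 0.001 -0.001  0.001] clock 77.95
```

>>> drive_tool(
  slide=[
    [0,-0.007,0.1],
    [0,-0.007,0.2],
    [0,-0.007,0.3],
    [0,-0.007,0.4],
    [0,-0.007,0.5],
    [0,-0.007,0.5],
    [0,-0.007,0.5],
    [0,-0.007,0.5],
  ],
  rotation=[
    [0,0,0],
    [0,0,0],
    [0,0,0],
    [0,0,0],
    [0,0,0],
    [0,0,0],
    [0,0,0],
    [0,0,0],
  ],
)

```text
clock: 78.95
eef_pos: [0.5727, -0.2037, 0.0472]
tool_rot: [0.36, 0.933, 0.0, 0.002]
ft_force: [-0.7, 0.2, -0.4]
grip_width: 0.026
grasp_force: 0.0
```

>>> drive_tool(
  slide=[
    [0,-0.02,0],
    [0,-0.045,0],
    [0,-0.07,0],
    [0,-0.095,0],
    [0,-0.12,0],
    [0,-0.145,0],
    [0,-0.17,0],
    [0,-0.17,0],
  ],
  rotation=[
    [0,0,0],
    [0,0,0],
    [0,0,0],
    [0,0,0],
    [0,0,0],
    [0,0,0],
    [0,0,0],
    [0,0,0],
  ],
)

```text
clock: 79.95
eef_pos: [0.5463, -0.2334, 0.0456]
tool_rot: [0.36, 0.933, 0.004, 0.003]
ft_force: [10.2, 8.8, -4.8]
grip_width: 0.0254
grasp_force: 6.5
```

>>> drive_tool(
  slide=[
    [0,0.03,0],
    [0,0.03,-0.15],
    [0,0.03,-0.3],
    [0,0.03,-0.5],
    [0,0.03,-0.7],
    [0,0.03,-0.7],
    [0,0.03,-0.7],
    [0,0.03,-0.7],
  ],
  rotation=[
    [0,0,-0.2],
    [0,0,-0.2],
    [0,0,-0.4],
    [0,0,-0.6],
    [0,0,-0.8],
    [0,0,-0.9],
    [0,0,-1],
    [0,0,-1],
  ],
  gripper=1,
)

```text
clock: 80.95
eef_pos: [0.5474, -0.2308, 0.2208]
tool_rot: [0.119, 0.993, -0.001, 0.001]
ft_force: [-0.3, -0.6, -0.6]
grip_width: 0.0854
grasp_force: 0.0
```

```bash
cat >> h.py <<'E'
def hood(c,cx,cy,w=.09):
    P=world(c).reshape(-1,3); q=P[(abs(P[:,0]-cx)<w)&(abs(P[:,1]-cy)<w)]
    out=[]
    for lo,hi in((.079,.09),(.112,.126)):
        s=q[(q[:,2]>lo)&(q[:,2]<hi)]
        if len(s)<10: print("hood level",lo,"n",len(s)); continue
        r=cv2.minAreaRect((s[:,:2]*1000).astype(np.float32)); a=r[2] if r[1][0]>r[1][1] else r[2]+90
        a=(a+90)%180-90; out.append((r[0],a)); print("hood",lo,len(s),np.round(r[0],1),np.round(r[1],1),"long axis deg",round(a,1))
    return out
E
python3 - <<'E'
from h import *
c=cam("top");hood(c,.41,.098);hood(c,.411,-.199);np.savez("t1.npz",**c)
w=cam("wrist");np.savez("w13.npz",**w);drive(w,.585,-.27);hood(w,.411,-.199)
mv(.411,-.199,.22,np.pi+.15)
E
```

```text
hood level 0.079 n 2
hood level 0.112 n 0
hood 0.079 256 [ 410.1 -202.7] [124.   81.8] long axis deg 8.7
hood 0.112 31 [ 404.  -201.1] [48.4 12. ] long axis deg 2.7
size [138.  166.6] org [ 0.596  -0.3084] yaw deg 2.83 
 housing (2937, array([-1.3,  0.3]), array([70.5, 69.8]), np.float64(0.035), array([ 0.5946, -0.3081])) 
 knob (252, array([-58.4, -13.3]), array([14.7, 15.1]), np.float64(0.0819), array([ 0.5384, -0.3246])) 
 peg (156, array([-41.1,  81. ]), array([11.8, 12.1]), np.float64(0.0754), array([ 0.551 , -0.2296]))
 lever dir deg from -x: 12.8
hood 0.079 8784 [ 434.4 -196.5] [73.8 90.5] long axis deg -81.5
hood 0.112 678 [ 430.7 -197.2] [21.3 14.1] long axis deg 8.8
at [ 0.5474 -0.2303  0.2204] yaw 2.902 slide [ 0.56  -0.008  0.001] rot [-0.001  0.001 -0.778] clock 81.05
```

>>> drive_tool(
  slide=[
    [0.1,0,0],
    [0.2,0,0],
    [0.25,0,0],
    [0.25,0,0],
    [0.25,0,0],
    [0.25,0,0],
    [0.25,0,0],
    [0.25,0,0],
  ],
  rotation=[
    [0,0,-0.3],
    [0,0,-0.6],
    [0,0,-0.778],
    [0,0,-0.778],
    [0,0,-0.778],
    [0,0,-0.778],
    [0,0,-0.778],
    [0,0,-0.778],
  ],
)

```text
clock: 82.05
eef_pos: [0.4872, -0.2149, 0.2202]
tool_rot: [-0.076, 0.997, -0.0, 0.0]
ft_force: [-0.0, -0.2, 0.3]
grip_width: 0.0854
grasp_force: 0.0
```

```bash
python3 - <<'E'
from h import *
w=cam("wrist");h=hood(w,.411,-.199)
mv(.411,-.199,.085,np.pi+.152)
save(w,"w13")
E
```

```text
hood 0.079 16669 [ 409.8 -200.4] [122.8  90.2] long axis deg 8.7
hood 0.112 1926 [ 409.4 -200.5] [63.1 14.2] long axis deg 8.8
at [ 0.4872 -0.2149  0.2203] yaw -2.99 slide [0.292 0.109 0.541] rot [-0.     0.002 -0.001] clock 82.1
```

View pics/w13.png

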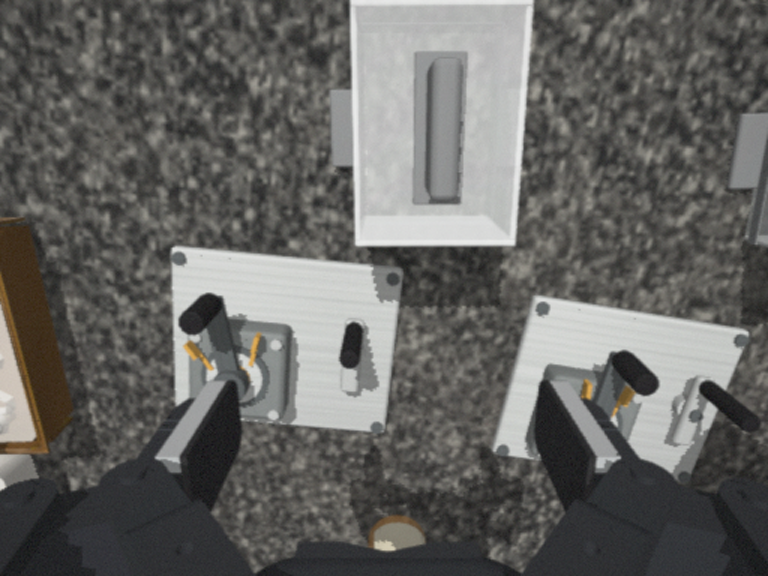

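>>> drive_tool(
  slide=[
    [0.15,0.05,0],
    [0.297,0.103,0],
    [0.297,0.103,0.15],
    [0.297,0.103,0.3],
    [0.297,0.103,0.42],
    [0.297,0.103,0.525],
    [0.297,0.103,0.525],
    [0.297,0.103,0.525],
  ],
  rotation=[
    [0,0,0],
    [0,0,0],
    [0,0,0],
    [0,0,0],
    [0,0,0],
    [0,0,0],
    [0,0,0],
    [0,0,0],
  ],
)

```text
clock: 83.1
eef_pos: [0.4106, -0.201, 0.09]
tool_rot: [-0.076, 0.997, -0.0, 0.001]
ft_force: [0.9, 0.0, 0.6]
grip_width: 0.0852
grasp_force: 0.0
```

>>> drive_tool(
  slide=[
    [0,0,0],
    [0,0,0],
    [0,0,0],
    [0,0,0],
    [0,0,0],
    [0,0,0],
    [0,0,0],
    [0,0,0],
  ],
  rotation=[
    [0,0,0],
    [0,0,0],
    [0,0,0],
    [0,0,0],
    [0,0,0],
    [0,0,0],
    [0,0,0],
    [0,0,0],
  ],
  gripper=0,
)

```text
clock: 84.1
eef_pos: [0.41, -0.2005, 0.0893]
tool_rot: [-0.076, 0.997, 0.0, 0.001]
ft_force: [-1.3, 1.8, 3.8]
grip_width: 0.0131
grasp_force: 62.0
```

>>> drive_tool(
  slide=[
    [0,0,-0.06],
    [0,0,-0.15],
    [0,0,-0.3],
    [0,0,-0.45],
    [0,0,-0.56],
    [0,0,-0.56],
    [0,0,-0.56],
    [0,0,-0.56],
  ],
  rotation=[
    [0,0,0],
    [0,0,0],
    [0,0,0],
    [0,0,0],
    [0,0,0],
    [0,0,0],
    [0,0,0],
    [0,0,0],
  ],
)

```text
clock: 85.1
eef_pos: [0.4087, -0.2002, 0.2272]
tool_rot: [-0.076, 0.997, 0.001, -0.001]
ft_force: [0.9, 1.0, -1.8]
grip_width: 0.0132
grasp_force: 61.3
```

```bash
python3 - <<'E'
from h import *
s=R.from_euler('z',-.017).as_matrix()[:2,:2]; t=np.array([.5974,-.0493])+s@[-.017,0];print(t)
mv(*t,.23,np.pi-.017)
c=cam("top");hood(c,.41,.098)
E
```

```text
[ 0.58040246 -0.04901101]
at [ 0.4087 -0.2002  0.2272] yaw -2.99 slide [-0.77   0.494 -0.012] rot [ 0.003 -0.005  0.337] clock 85.1
hood 0.079 458 [381.   73.4] [124.4  90.2] long axis deg 10.4
hood 0.112 49 [382.   73.5] [63.6 13.9] long axis deg 10.1
```

>>> drive_tool(
  slide=[
    [-0.12,0.08,0],
    [-0.25,0.16,0],
    [-0.38,0.25,0],
    [-0.52,0.33,0],
    [-0.65,0.42,0],
    [-0.77,0.494,0],
    [-0.77,0.494,0],
    [-0.77,0.494,0],
  ],
  rotation=[
    [0,0,0.05],
    [0,0,0.12],
    [0,0,0.2],
    [0,0,0.28],
    [0,0,0.337],
    [0,0,0.337],
    [0,0,0.337],
    [0,0,0.337],
  ],
)

```text
clock: 86.15
eef_pos: [0.5806, -0.0496, 0.2281]
tool_rot: [0.008, 1.0, -0.0, -0.001]
ft_force: [-0.5, -0.4, -2.5]
grip_width: 0.0126
grasp_force: 61.2
```

```bash
python3 - <<'E'
from h import *
mv(.5804,-.0490,.101,np.pi-.017);o=bot.get_obs();print(o["grip_width"],o["grasp_force"])
w=cam("wrist");hood2=world(w).reshape(-1,3)
drive(w,.585,-.015)
E
```

```text
at [ 0.5806 -0.0496  0.2281] yaw 3.125 slide [0.    0.002 0.508] rot [-0.    -0.003  0.   ] clock 86.15
0.012648513482318277 61.18839740753174
size [166.7 135.4] org [ 0.5965 -0.0488] yaw deg -0.99 
 housing None 
 knob None 
 peg None
```

>>> drive_tool(
  slide=[
    [0,0.002,0.08],
    [0,0.002,0.16],
    [0,0.002,0.24],
    [0,0.002,0.32],
    [0,0.002,0.38],
    [0,0.002,0.4],
    [0,0.002,0.4],
    [0,0.002,0.4],
  ],
  rotation=[
    [0,0,0],
    [0,0,0],
    [0,0,0],
    [0,0,0],
    [0,0,0],
    [0,0,0],
    [0,0,0],
    [0,0,0],
  ],
)

```text
clock: 87.2
eef_pos: [0.5822, -0.0491, 0.1302]
tool_rot: [0.009, 1.0, -0.0, 0.001]
ft_force: [-0.1, 0.1, -1.8]
grip_width: 0.0133
grasp_force: 61.1
```

>>> drive_tool(
  slide=[
    [0,0,0.02],
    [0,0,0.04],
    [0,0,0.06],
    [0,0,0.08],
    [0,0,0.1],
    [0,0,0.112],
    [0,0,0.112],
    [0,0,0.112],
  ],
  rotation=[
    [0,0,0],
    [0,0,0],
    [0,0,0],
    [0,0,0],
    [0,0,0],
    [0,0,0],
    [0,0,0],
    [0,0,0],
  ],
)

```text
clock: 88.2
eef_pos: [0.5817, -0.049, 0.1014]
tool_rot: [0.009, 1.0, -0.0, 0.001]
ft_force: [0.1, -0.1, -2.1]
grip_width: 0.0134
grasp_force: 61.2
```

>>> drive_tool(
  slide=[
    [-0.002,0,0.004],
    [-0.004,0,0.008],
    [-0.005,0,0.012],
    [-0.005,0,0.012],
    [-0.005,0,0.012],
    [-0.005,0,0.012],
    [-0.005,0,0.012],
    [-0.005,0,0.012],
  ],
  rotation=[
    [0,0,0],
    [0,0,0],
    [0,0,0],
    [0,0,0],
    [0,0,0],
    [0,0,0],
    [0,0,0],
    [0,0,0],
  ],
)

```text
clock: 89.2
eef_pos: [0.5828, -0.0488, 0.0993]
tool_rot: [0.008, 1.0, 0.0, 0.001]
ft_force: [-4.1, 0.5, 6.0]
grip_width: 0.0132
grasp_force: 62.1
```

>>> drive_tool(
  slide=[
    [0,0,0],
    [0,0,0],
    [0,0,0],
    [0,0,0],
    [0,0,0],
    [0,0,0],
    [0,0,0],
    [0,0,0],
  ],
  rotation=[
    [0,0,0],
    [0,0,0],
    [0,0,0],
    [0,0,0],
    [0,0,0],
    [0,0,0],
    [0,0,0],
    [0,0,0],
  ],
  gripper=0.6,
)

```text
clock: 90.2
eef_pos: [0.5828, -0.049, 0.0983]
tool_rot: [0.008, 1.0, -0.0, 0.0]
ft_force: [0.3, 0.9, -0.6]
grip_width: 0.0515
grasp_force: 0.0
```

>>> drive_tool(
  slide=[
    [0,0,-0.05],
    [0,0,-0.15],
    [0,0,-0.3],
    [0,0,-0.4],
    [0.1,0,-0.5],
    [0.2,0,-0.5],
    [0.2,0,-0.5],
    [0.2,0,-0.5],
  ],
  rotation=[
    [0,0,0],
    [0,0,0],
    [0,0,0],
    [0,0,0],
    [0,0,0],
    [0,0,0],
    [0,0,0],
    [0,0,0],
  ],
  gripper=1,
)

```text
clock: 91.2
eef_pos: [0.5334, -0.0482, 0.2238]
tool_rot: [0.009, 1.0, -0.0, 0.001]
ft_force: [1.1, 0.3, -0.0]
grip_width: 0.0853
grasp_force: 0.0
```

```bash
cat >> h.py <<'E'
def seat(c,cx,cy):
    P=world(c).reshape(-1,3); q=P[(abs(P[:,0]-cx)<.09)&(abs(P[:,1]-cy)<.075)]
    for lo,hi in((.088,.1),(.122,.137)):
        s=q[(q[:,2]>lo)&(q[:,2]<hi)]
        if len(s)>10:
            r=cv2.minAreaRect((s[:,:2]*1000).astype(np.float32));print("seat",lo,len(s),np.round(r[0],1),np.round(r[1],1),round(r[2],1),"z",np.median(s[:,2]).round(4))
E
python3 - <<'E'
from h import *
w=cam("wrist");seat(w,.58,-.049);print("target .5804,-.0490")
t=cam("top");seat(t,.58,-.049);hood(t,.381,.073)
mv(.44,.08,.22,np.pi+.18)
E
```

```text
seat 0.088 11910 [582.4 -49.1] [ 90.1 124.8] 89.1 z 0.0927
seat 0.122 1292 [581.6 -49.1] [13.9 63.1] 89.4 z 0.1281
target .5804,-.0490
seat 0.088 73 [581.1 -80.2] [124.3  21.5] 0.2 z 0.0933
hood 0.079 21 [412.5 119. ] [43.9 12.3] long axis deg 2.1
hood level 0.112 n 0
at [ 0.5334 -0.0482  0.2231] yaw 3.125 slide [0.382 0.506 0.012] rot [-0.     0.003 -0.394] clock 91.3
```

>>> drive_tool(
  slide=[
    [0.1,0.12,0],
    [0.2,0.25,0],
    [0.3,0.38,0],
    [0.38,0.506,0.01],
    [0.38,0.506,0.01],
    [0.38,0.506,0.01],
    [0.38,0.506,0.01],
    [0.38,0.506,0.01],
  ],
  rotation=[
    [0,0,-0.15],
    [0,0,-0.3],
    [0,0,-0.39],
    [0,0,-0.39],
    [0,0,-0.39],
    [0,0,-0.39],
    [0,0,-0.39],
    [0,0,-0.39],
  ],
)

```text
clock: 92.3
eef_pos: [0.4404, 0.0793, 0.2205]
tool_rot: [-0.088, 0.996, -0.0, 0.0]
ft_force: [-0.5, 1.1, -0.3]
grip_width: 0.0854
grasp_force: 0.0
```

```bash
python3 - <<'E'
from h import *
w=cam("wrist");h=hood(w,.381,.073)
(x,y),a=h[-1]; mv(x/1000,y/1000,.089,np.pi+np.radians(a))
save(w,"w14")
E
```

```text
hood 0.079 16209 [381.5  72.6] [124.3  90.2] long axis deg 10.3
hood 0.112 1785 [381.1  72.7] [62.6 13.8] long axis deg 9.9
at [0.4402 0.0793 0.2205] yaw -2.965 slide [0.238 0.016 0.526] rot [-0.     0.001  0.007] clock 92.35
```

View pics/w14.png

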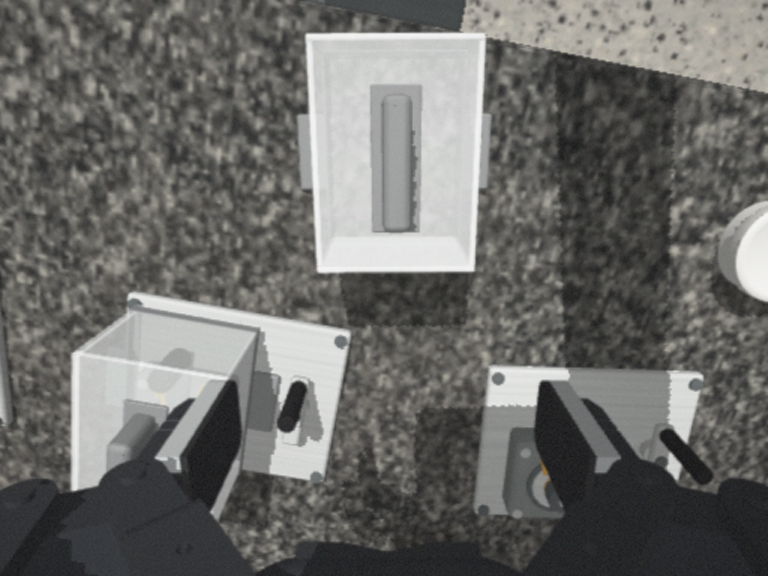

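The hood on drive 2 is seated at (165,400), with its turnbutton still open. Hood_1 stands clear at (397,150).

>>> drive_tool(
  slide=[
    [0.15,0.01,0],
    [0.236,0.015,0],
    [0.236,0.015,0.15],
    [0.236,0.015,0.3],
    [0.236,0.015,0.42],
    [0.236,0.015,0.526],
    [0.236,0.015,0.526],
    [0.236,0.015,0.526],
  ],
  rotation=[
    [0,0,0],
    [0,0,0],
    [0,0,0],
    [0,0,0],
    [0,0,0],
    [0,0,0],
    [0,0,0],
    [0,0,0],
  ],
)

```text
clock: 93.35
eef_pos: [0.382, 0.0731, 0.0899]
tool_rot: [-0.089, 0.996, -0.0, 0.001]
ft_force: [-0.1, -0.7, 0.6]
grip_width: 0.0854
grasp_force: 0.0
```

>>> drive_tool(
  slide=[
    [0,0,0],
    [0,0,0],
    [0,0,0],
    [0,0,0],
    [0,0,0],
    [0,0,0],
    [0,0,0],
    [0,0,0],
  ],
  rotation=[
    [0,0,0],
    [0,0,0],
    [0,0,0],
    [0,0,0],
    [0,0,0],
    [0,0,0],
    [0,0,0],
    [0,0,0],
  ],
  gripper=0,
)

```text
clock: 94.35
eef_pos: [0.3814, 0.073, 0.0893]
tool_rot: [-0.089, 0.996, -0.0, 0.001]
ft_force: [-0.6, -1.9, 5.4]
grip_width: 0.0132
grasp_force: 59.7
```

>>> drive_tool(
  slide=[
    [0,0,-0.06],
    [0,0,-0.15],
    [0,0,-0.3],
    [0,0,-0.45],
    [0,0,-0.56],
    [0,0,-0.56],
    [0,0,-0.56],
    [0,0,-0.56],
  ],
  rotation=[
    [0,0,0],
    [0,0,0],
    [0,0,0],
    [0,0,0],
    [0,0,0],
    [0,0,0],
    [0,0,0],
    [0,0,0],
  ],
)

```text
clock: 95.35
eef_pos: [0.38, 0.073, 0.2273]
tool_rot: [-0.089, 0.996, -0.0, -0.001]
ft_force: [-1.0, 0.2, -2.0]
grip_width: 0.0132
grasp_force: 59.0
```

```bash
python3 - <<'E'
from h import *
s=R.from_euler('z',.1425).as_matrix()[:2,:2]; t=np.array([.6008,.2394])+s@[-.017,0];print(t)
mv(*t,.229,np.pi+.1425)
E
```

```text
[0.58397231 0.23698569]
at [0.38   0.073  0.2273] yaw -2.964 slide [-0.919  0.501 -0.009] rot [-0.    -0.005  0.071] clock 95.35
```

>>> drive_tool(
  slide=[
    [-0.12,0.1,0],
    [-0.26,0.18,0],
    [-0.42,0.26,0],
    [-0.58,0.34,0],
    [-0.74,0.42,0],
    [-0.9,0.501,0],
    [-0.919,0.501,-0.01],
    [-0.919,0.501,-0.01],
  ],
  rotation=[
    [0,0,0],
    [0,0,0],
    [0,0,0.03],
    [0,0,0.06],
    [0,0,0.07],
    [0,0,0.07],
    [0,0,0.07],
    [0,0,0.07],
  ],
)

```text
clock: 96.35
eef_pos: [0.5845, 0.2368, 0.2301]
tool_rot: [-0.071, 0.997, -0.001, -0.001]
ft_force: [-0.5, -0.7, -2.2]
grip_width: 0.0128
grasp_force: 59.1
```

```bash
python3 - <<'E'
from h import *
mv(.584,.237,.099,np.pi+.1425);o=bot.get_obs();print(o["grip_width"],o["grasp_force"])
E
```

```text
at [0.5845 0.2368 0.2301] yaw -2.999 slide [0.001 0.002 0.524] rot [-0.002 -0.004  0.001] clock 96.35
0.012778857598828023 59.05897915363312
```

>>> drive_tool(
  slide=[
    [0.002,0.002,0.08],
    [0.003,0.002,0.16],
    [0.004,0.002,0.24],
    [0.004,0.002,0.32],
    [0.004,0.002,0.38],
    [0.004,0.002,0.41],
    [0.004,0.002,0.41],
    [0.004,0.002,0.41],
  ],
  rotation=[
    [0,0,0],
    [0,0,0],
    [0,0,0],
    [0,0,0],
    [0,0,0],
    [0,0,0],
    [0,0,0],
    [0,0,0],
  ],
)

```text
clock: 97.35
eef_pos: [0.5846, 0.2376, 0.1302]
tool_rot: [-0.071, 0.997, 0.0, 0.001]
ft_force: [1.1, -0.7, -1.6]
grip_width: 0.0129
grasp_force: 59.2
```

>>> drive_tool(
  slide=[
    [0,0,0.02],
    [0,0,0.04],
    [0,0,0.06],
    [0,0,0.08],
    [0,0,0.1],
    [0,0,0.113],
    [0,0,0.113],
    [0,0,0.113],
  ],
  rotation=[
    [0,0,0],
    [0,0,0],
    [0,0,0],
    [0,0,0],
    [0,0,0],
    [0,0,0],
    [0,0,0],
    [0,0,0],
  ],
)

```text
clock: 98.35
eef_pos: [0.5843, 0.2375, 0.1012]
tool_rot: [-0.071, 0.997, 0.0, 0.001]
ft_force: [-0.4, -1.4, -2.5]
grip_width: 0.013
grasp_force: 59.2
```

```bash
python3 - <<'E'
from h import *
mv(.584,.237,.099,np.pi+.1425);print(bot.get_obs()["ft_force"])
E
```

```text
at [0.5843 0.2375 0.1012] yaw -2.999 slide [ 0.001 -0.002  0.009] rot [-0.     0.003  0.001] clock 98.35
[-0.41928994 -1.44862278 -2.4732291 ]
```

>>> drive_tool(
  slide=[
    [0,0,0.004],
    [0,0,0.008],
    [0,0,0.012],
    [0,0,0.012],
    [0,0,0.012],
    [0,0,0.012],
    [0,0,0.012],
    [0,0,0.012],
  ],
  rotation=[
    [0,0,0],
    [0,0,0],
    [0,0,0],
    [0,0,0],
    [0,0,0],
    [0,0,0],
    [0,0,0],
    [0,0,0],
  ],
)

```text
clock: 99.35
eef_pos: [0.5843, 0.2374, 0.0994]
tool_rot: [-0.071, 0.997, 0.0, 0.001]
ft_force: [-2.0, -1.9, 5.7]
grip_width: 0.0134
grasp_force: 60.2
```

>>> drive_tool(
  slide=[
    [0,0,0],
    [0,0,0],
    [0,0,0],
    [0,0,0],
    [0,0,0],
    [0,0,0],
    [0,0,0],
    [0,0,0],
  ],
  rotation=[
    [0,0,0],
    [0,0,0],
    [0,0,0],
    [0,0,0],
    [0,0,0],
    [0,0,0],
    [0,0,0],
    [0,0,0],
  ],
  gripper=0.6,
)

```text
clock: 100.35
eef_pos: [0.5841, 0.2375, 0.098]
tool_rot: [-0.071, 0.997, -0.0, 0.0]
ft_force: [1.1, 0.1, 1.7]
grip_width: 0.0512
grasp_force: 0.0
```

>>> drive_tool(
  slide=[
    [0,0,-0.05],
    [0,0,-0.15],
    [0,0,-0.3],
    [0,0,-0.4],
    [0.1,0,-0.5],
    [0.2,0,-0.5],
    [0.2,0,-0.5],
    [0.2,0,-0.5],
  ],
  rotation=[
    [0,0,0],
    [0,0,0],
    [0,0,0],
    [0,0,0],
    [0,0,0],
    [0,0,0],
    [0,0,0],
    [0,0,0],
  ],
)

```text
clock: 101.35
eef_pos: [0.5352, 0.2305, 0.2235]
tool_rot: [-0.071, 0.997, 0.0, 0.001]
ft_force: [0.4, 0.5, 0.2]
grip_width: 0.0513
grasp_force: 0.0
```

```bash
cat >> h.py <<'E'
D={1:((.6008,.2394),.1425),2:((.5974,-.0493),-.017),3:((.5962,-.309),.049)}
def dpt(n,x,y):
    o,a=D[n]; return np.array(o)+R.from_euler('z',a).as_matrix()[:2,:2]@[x,y]
E
python3 - <<'E'
from h import *
w=cam("wrist");seat(w,.584,.237);drive(w,.585,.27)
t=dpt(1,-.0435,.0835);print(t,dpt(1,-.0133,.1137));mv(*t,.16,np.radians(135)+.1425)
E
```

```text
seat 0.088 11829 [583.9 236.9] [124.   90.3] 8.2 z 0.0927
seat 0.122 1296 [583.7 236.9] [63.5 13.8] 8.6 z 0.128
size [137.7 177.1] org [0.6008 0.2343] yaw deg 8.21 
 housing None 
 knob (322, array([-77.9,   4.8]), array([ 0.8, 89.1]), np.float64(0.0854), array([0.523, 0.228])) 
 peg (150, array([-41. ,  85.7]), array([11.6, 11.7]), np.float64(0.0752), array([0.548 , 0.3133]))
 lever dir deg from -x: -3.5
[0.54588239 0.31587586] [0.57148734 0.3500587 ]
at [0.5352 0.2305 0.2231] yaw -2.999 slide [-0.09   0.332  0.253] rot [1.000e-03 3.000e-03 1.571e+00] clock 101.4
```

>>> drive_tool(
  slide=[
    [-0.03,0.1,0],
    [-0.06,0.2,0],
    [-0.09,0.332,0],
    [-0.09,0.332,0.1],
    [-0.09,0.332,0.2],
    [-0.09,0.332,0.25],
    [-0.09,0.332,0.25],
    [-0.09,0.332,0.25],
  ],
  rotation=[
    [0,0,0.2],
    [0,0,0.4],
    [0,0,0.6],
    [0,0,0.8],
    [0,0,1],
    [0,0,1],
    [0,0,1],
    [0,0,1],
  ],
  gripper=0.28,
)

```text
clock: 102.4
eef_pos: [0.5458, 0.3159, 0.1615]
tool_rot: [0.177, 0.984, 0.001, 0.001]
ft_force: [0.2, 1.4, -0.6]
grip_width: 0.0237
grasp_force: 0.0
```

>>> drive_tool(
  slide=[
    [0,0,0],
    [0,0,0],
    [0,0,0],
    [0,0,0],
    [0,0,0],
    [0,0,0],
    [0,0,0],
    [0,0,0],
  ],
  rotation=[
    [0,0,0.2],
    [0,0,0.4],
    [0,0,0.57],
    [0,0,0.57],
    [0,0,0.57],
    [0,0,0.57],
    [0,0,0.57],
    [0,0,0.57],
  ],
)

```text
clock: 103.4
eef_pos: [0.545, 0.3157, 0.1604]
tool_rot: [0.315, 0.949, 0.0, 0.0]
ft_force: [-0.5, 0.5, -0.6]
grip_width: 0.0241
grasp_force: 0.0
```

```bash
python3 - <<'E'
from h import *
mv(.5459,.3159,.056,np.radians(135)+.1425)
E
```

```text
at [0.545  0.3157 0.1604] yaw 2.5 slide [-0.002  0.003  0.418] rot [0.001 0.001 0.002] clock 103.4
```

>>> drive_tool(
  slide=[
    [0,0.003,0.08],
    [0,0.003,0.16],
    [0,0.003,0.24],
    [0,0.003,0.32],
    [0,0.003,0.4],
    [0,0.003,0.418],
    [0,0.003,0.418],
    [0,0.003,0.418],
  ],
  rotation=[
    [0,0,0],
    [0,0,0],
    [0,0,0],
    [0,0,0],
    [0,0,0],
    [0,0,0],
    [0,0,0],
    [0,0,0],
  ],
)

```text
clock: 104.4
eef_pos: [0.5463, 0.3167, 0.0571]
tool_rot: [0.315, 0.949, 0.001, 0.001]
ft_force: [-0.4, -0.3, 0.2]
grip_width: 0.0241
grasp_force: 0.0
```

>>> drive_tool(
  slide=[
    [0,0.02,0],
    [0,0.045,0],
    [0,0.07,0],
    [0,0.095,0],
    [0,0.12,0],
    [0,0.145,0],
    [0,0.17,0],
    [0,0.17,0],
  ],
  rotation=[
    [0,0,0],
    [0,0,0],
    [0,0,0],
    [0,0,0],
    [0,0,0],
    [0,0,0],
    [0,0,0],
    [0,0,0],
  ],
)

```text
clock: 105.4
eef_pos: [0.5705, 0.3481, 0.0549]
tool_rot: [0.316, 0.949, -0.003, 0.0]
ft_force: [-3.5, -6.6, -0.3]
grip_width: 0.0241
grasp_force: 3.4
```

>>> drive_tool(
  slide=[
    [0,-0.03,0],
    [0,-0.03,-0.15],
    [0,-0.03,-0.3],
    [0,-0.03,-0.42],
    [0,-0.03,-0.42],
    [0,-0.03,-0.42],
    [0,-0.03,-0.42],
    [0,-0.03,-0.42],
  ],
  rotation=[
    [0,0,0],
    [0,0,0],
    [0,0,0],
    [0,0,0],
    [0,0,0],
    [0,0,0],
    [0,0,0],
    [0,0,0],
  ],
)

```text
clock: 106.4
eef_pos: [0.5659, 0.344, 0.1596]
tool_rot: [0.316, 0.949, -0.001, -0.0]
ft_force: [0.7, 0.1, 0.2]
grip_width: 0.0234
grasp_force: 0.0
```

```bash
python3 - <<'E'
from h import *
print(dpt(2,-.0435,.0835));mv(*dpt(2,-.0435,.0835),.16,np.radians(135)-.017)
w=cam("wrist");P=world(w).reshape(-1,3)
d=(P[:,:2]-D[1][0])@R.from_euler('z',.1425).as_matrix()[:2,:2]
s=(P[:,2]>.073)&(P[:,2]<.082)&(d[:,1]>.06)&(d[:,1]<.125)&(abs(d[:,0]+.02)<.05);print(s.sum(),np.median(d[s],0) if s.any() else 0)
seat(w,.584,.237)
E
```

```text
[0.55532572 0.0349274 ]
at [0.5659 0.344  0.1596] yaw 2.5 slide [-0.706 -1.016 -0.   ] rot [-0.003  0.     0.321] clock 106.4
234 [-0.01755314  0.10573589]
seat 0.088 8944 [584.3 237. ] [123.9  91.6] 8.3 z 0.0926
seat 0.122 43 [579.  237.2] [53.8  9.4] 6.3 z 0.1245
```

>>> drive_tool(
  slide=[
    [-0.12,-0.17,-0.05],
    [-0.24,-0.34,-0.08],
    [-0.36,-0.51,-0.08],
    [-0.48,-0.68,-0.08],
    [-0.6,-0.85,-0.05],
    [-0.7,-0.99,0],
    [-0.706,-1,0],
    [-0.706,-1,0],
  ],
  rotation=[
    [0,0,0.1],
    [0,0,0.2],
    [0,0,0.32],
    [0,0,0.32],
    [0,0,0.32],
    [0,0,0.32],
    [0,0,0.32],
    [0,0,0.32],
  ],
)

```text
clock: 107.45
eef_pos: [0.5582, 0.0384, 0.1609]
tool_rot: [0.391, 0.921, 0.0, 0.0]
ft_force: [-0.8, 0.3, 0.2]
grip_width: 0.0242
grasp_force: 0.0
```

```bash
python3 - <<'E'
from h import *
mv(*dpt(2,-.0435,.0835),.056,np.radians(135)-.017)
w=cam("wrist");P=world(w).reshape(-1,3)
d=(P[:,:2]-D[2][0])@R.from_euler('z',-.017).as_matrix()[:2,:2]
s=(P[:,2]>.073)&(P[:,2]<.082)&(d[:,1]>.06)&(d[:,1]<.125)&(abs(d[:,0]+.02)<.05);print(s.sum(),np.median(d[s],0) if s.any() else 0)
E
```

```text
at [0.5582 0.0384 0.1609] yaw 2.339 slide [-0.002 -0.018  0.42 ] rot [ 0.002  0.001 -0.001] clock 107.45
239 [-0.04153232  0.08187081]
```

>>> drive_tool(
  slide=[
    [-0.002,-0.018,0.05],
    [-0.002,-0.018,0.14],
    [-0.002,-0.018,0.23],
    [-0.002,-0.018,0.32],
    [-0.002,-0.018,0.4],
    [-0.002,-0.018,0.42],
    [-0.002,-0.018,0.42],
    [-0.002,-0.018,0.42],
  ],
  rotation=[
    [0,0,0],
    [0,0,0],
    [0,0,0],
    [0,0,0],
    [0,0,0],
    [0,0,0],
    [0,0,0],
    [0,0,0],
  ],
)

```text
clock: 108.5
eef_pos: [0.556, 0.0352, 0.0569]
tool_rot: [0.39, 0.921, 0.001, 0.001]
ft_force: [-0.2, -0.1, 0.7]
grip_width: 0.0239
grasp_force: 0.0
```

>>> drive_tool(
  slide=[
    [0,0.02,0],
    [0,0.045,0],
    [0,0.07,0],
    [0,0.095,0],
    [0,0.12,0],
    [0,0.145,0],
    [0,0.17,0],
    [0,0.17,0],
  ],
  rotation=[
    [0,0,0],
    [0,0,0],
    [0,0,0],
    [0,0,0],
    [0,0,0],
    [0,0,0],
    [0,0,0],
    [0,0,0],
  ],
)

```text
clock: 109.5
eef_pos: [0.585, 0.0628, 0.0551]
tool_rot: [0.391, 0.92, -0.002, -0.0]
ft_force: [-3.1, -5.1, -3.4]
grip_width: 0.0239
grasp_force: 3.1
```

>>> drive_tool(
  slide=[
    [0,-0.03,0],
    [0,-0.03,-0.15],
    [0,-0.03,-0.3],
    [0,-0.03,-0.42],
    [0,-0.03,-0.6],
    [0,-0.03,-0.7],
    [0,-0.03,-0.7],
    [0,-0.03,-0.7],
  ],
  rotation=[
    [0,0,0],
    [0,0,0],
    [0,0,0],
    [0,0,0],
    [0,0,0],
    [0,0,0],
    [0,0,0],
    [0,0,0],
  ],
)

```text
clock: 110.5
eef_pos: [0.5803, 0.0594, 0.2306]
tool_rot: [0.39, 0.921, 0.0, 0.001]
ft_force: [-0.8, -0.1, 0.1]
grip_width: 0.024
grasp_force: 0.0
```

```bash
python3 - <<'E'
from h import *
w=cam("wrist");P=world(w).reshape(-1,3)
for n in(1,2,3):
    d=(P[:,:2]-D[n][0])@R.from_euler('z',D[n][1]).as_matrix()[:2,:2]
    s=(P[:,2]>.073)&(P[:,2]<.082)&(d[:,1]>.06)&(d[:,1]<.125)&(abs(d[:,0]+.02)<.05);print(n,s.sum(),np.median(d[s],0) if s.any() else 0)
seat(w,.5815,-.049)
save(w,"w15")
E
```

```text
1 0 0
2 150 [-0.01727459  0.10591689]
3 99 [-0.04130619  0.08331851]
seat 0.088 6901 [582.6 -49. ] [ 91.  124.2] 89.0 z 0.0926
seat 0.122 926 [573.2 -48.1] [14.4 45.5] 89.0 z 0.1279
```

View pics/w15.png

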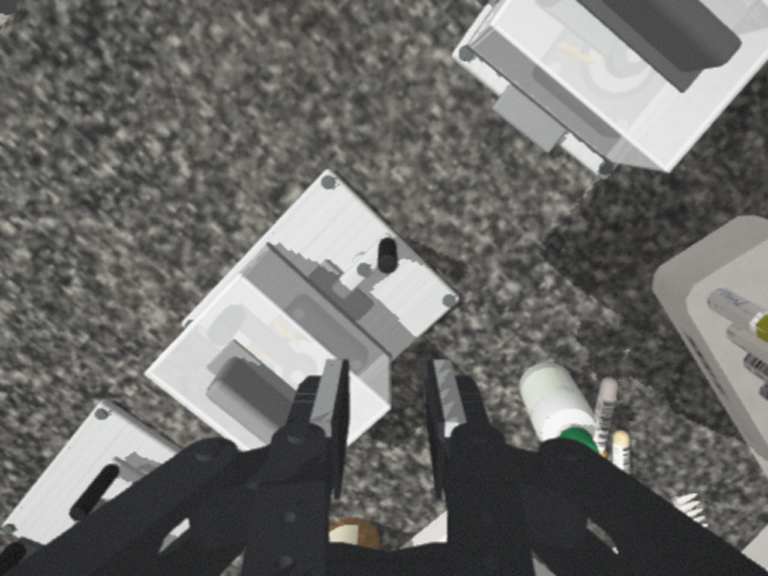

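Drive 2's hood is seated with the button over its tab at (375,255). Drive 1's hood is seated at (620,80), drive 3 is uncovered, and the bottles are upright.

```bash
python3 -c "
from workcell import bot
print(bot.job_done())"
```

```text
the job is handed in; nothing more can be done
None
```

I handed the job in at about 110 s; no verdict came back. The left and middle drives are sound (about 27° and 22° of play), hooded, with their turnbuttons closed. The right drive is worn (about 52°), uncovered, with its turnbutton fully open. All three levers are left midway, no hood is spare, and I didn't touch the bottles or the jar.

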